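Gauge a block's set-off with a straightedge on a sloping stand

TASK

On the sloping stand, lay the straightedge along the left-hand long side of the bolted-down block (your left, facing up the slope), flush on the bed and against the whole of that face, and let go of it. Then find the gap gauge that just fills the gap left between the straightedge and the stop bar on that side, and leave that gauge standing fully down on the bed in the gap, square to it, with the straightedge still flush. Do not disturb the other parts lying about.

Things in the scene. Friction and masses are not known exactly. Their poses are not given: they have to be found in the camera images.
- bed_mid (a point): middle of the upper surface of the stand's steel bed, 72 mm above the trolley, fixed. The bed slopes 25 degrees from level, rising away from the robot: x points up the slope, y to the left across it, z square out of the bed. 212 mm along the slope (x), 176 mm wide; a lip 8 mm high runs along its lower edge (x = -106 mm). The bed is smooth: a thing let go on it normally stays, and may at most slide down to the lip, which does no harm
- block_face (a point): middle of the left long face of the plain grey block bolted to the middle of the bed; axes as the bed's. The block is 82 mm long (x), 34 mm wide (y; this face is at bed y = +17 mm), 18 mm high, and carries a round stub square to the bed, 22 mm diameter, up to 57 mm above the bed, at bed x = +20 mm, y = 0
- stop_wide_mid (a point): wider stop bar, fixed to the sloping bed parallel to its x axis, 28 mm wide, 206 mm long, 18 mm high above the bed. Point: on the bed surface under the middle of the bar. It stands at bed y = +65 mm or -65 mm (the other stop bar is on the other side); its axes are the world's turned by the stand's yaw
- stop_narrow_mid (a point): narrower stop bar, fixed to the sloping bed parallel to its x axis, 12 mm wide, 206 mm long, 18 mm high above the bed. Point: on the bed surface under the middle of the bar. It stands at bed y = +65 mm or -65 mm (the other stop bar is on the other side); its axes are the world's turned by the stand's yaw
- straightedge_mid (a point): steel straightedge, an I-section beam 160 mm long (x), 18 mm wide (y), 24 mm high, with a dark grip rib on top at mid-length: 44 mm long (x), 12 mm thick (y), from 24 to 56 mm above the underside. Point: the middle of the beam, 12 mm above the underside; x along the length, z up. Stands upright on the trolley at the start, 0.3 kg. Both long sides and both ends are alike
- gauge_14_mid (a point): steel gap gauge, a block 44 mm long (x), 14 mm thick (y) and 24 mm high, its lowest 3 mm relieved by 1 mm each side; on top, centred, a finger tab 26 mm long (x), 10 mm thick (y), reaching from 24 to 60 mm above the underside. Point: the middle, 30 mm above the underside; x along the length, y across the thickness, z up. Stands upright on the trolley at the start, 0.11 kg
- gauge_22_mid (a point): steel gap gauge, a block 44 mm long (x), 22 mm thick (y) and 24 mm high, its lowest 3 mm relieved by 1 mm each side; on top, centred, a finger tab 26 mm long (x), 10 mm thick (y), reaching from 24 to 60 mm above the underside. Point: the middle, 30 mm above the underside; x along the length, y across the thickness, z up. Stands upright on the trolley at the start, 0.15 kg
- gauge_30_mid (a point): steel gap gauge, a block 44 mm long (x), 30 mm thick (y) and 24 mm high, its lowest 3 mm relieved by 1 mm each side; on top, centred, a finger tab 26 mm long (x), 10 mm thick (y), reaching from 24 to 60 mm above the underside. Point: the middle, 30 mm above the underside; x along the length, y across the thickness, z up. Stands upright on the trolley at the start, 0.19 kg
- straightedge: the same straightedge; origin at the centre of its underside
- gauge_14: the same 14 mm gauge; origin at the centre of its underside
- gauge_22: the same 22 mm gauge; origin at the centre of its underside
- nylon: bystander: loose white nylon block, 24x50x24 mm; origin at the centre of its underside
- slider: bystander: loose brown slide block with a knurled screw, 87x58x22 mm; origin at the centre of its underside
Things that resemble listed ones, but are neither listed nor needed, are in the scene too. Leave any blue or turquoise look-alike of the gauge_22 alone.

How it is judged:
On the way, in this order (a step that is already met when the one before it is completed fails the run):
1. the straightedge lies flush on the bed against the whole left face of the block, let go (y of straightedge_mid in the frame of bed_mid between 0.0245 and 0.028 m and x of straightedge_mid in the frame of bed_mid between -0.038 and 0.038 m and z of straightedge_mid in the frame of bed_mid between 0.009 and 0.0145 m and angle between the x axis of straightedge_mid and the x axis of bed_mid, either way round below 0.03 rad and angle between the z axis of straightedge_mid and the z axis of bed_mid, either way round below 0.06 rad and contact force between the fingers and straightedge below 0.1 N), for 0.2 s.
2. the gauge that just fills the gap stands fully down in it (((y of stop_wide_mid in the frame of bed_mid above 0 m and y of gauge_14_mid in the frame of bed_mid between 0.04 and 0.046 m and x of gauge_14_mid in the frame of bed_mid between -0.09 and 0.09 m and z of gauge_14_mid in the frame of bed_mid between 0.027 and 0.033 m and angle between the z axis of gauge_14_mid and the z axis of bed_mid, either way round below 0.08 rad and angle between the x axis of gauge_14_mid and the x axis of bed_mid, either way round below 0.12 rad) or (y of stop_narrow_mid in the frame of bed_mid above 0 m and y of gauge_22_mid in the frame of bed_mid between 0.044 and 0.05 m and x of gauge_22_mid in the frame of bed_mid between -0.09 and 0.09 m and z of gauge_22_mid in the frame of bed_mid between 0.027 and 0.033 m and angle between the z axis of gauge_22_mid and the z axis of bed_mid, either way round below 0.08 rad and angle between the x axis of gauge_22_mid and the x axis of bed_mid, either way round below 0.12 rad))), for 0.2 s.
At the end, for the whole second after the job is handed in: Straightedge flat on the bed, within 2 mm and 1.7 deg of the block's left face, middles within 38 mm along the slope; the 14 mm gauge (wider stop beside it) or 22 mm gauge (narrower) in the gap, within 3 mm of fully down, 4.5 deg upright, 7 deg square, 90 mm of mid-slope; all at rest (y of straightedge_mid in the frame of bed_mid between 0.0245 and 0.028 m and x of straightedge_mid in the frame of bed_mid between -0.038 and 0.038 m and z of straightedge_mid in the frame of bed_mid between 0.009 and 0.0145 m and angle between the x axis of straightedge_mid and the x axis of bed_mid, either way round below 0.03 rad and angle between the z axis of straightedge_mid and the z axis of bed_mid, either way round below 0.06 rad and ((y of stop_wide_mid in the frame of bed_mid above 0 m and y of gauge_14_mid in the frame of bed_mid between 0.04 and 0.046 m and x of gauge_14_mid in the frame of bed_mid between -0.09 and 0.09 m and z of gauge_14_mid in the frame of bed_mid between 0.027 and 0.033 m and angle between the z axis of gauge_14_mid and the z axis of bed_mid, either way round below 0.08 rad and angle between the x axis of gauge_14_mid and the x axis of bed_mid, either way round below 0.12 rad) or (y of stop_narrow_mid in the frame of bed_mid above 0 m and y of gauge_22_mid in the frame of bed_mid between 0.044 and 0.05 m and x of gauge_22_mid in the frame of bed_mid between -0.09 and 0.09 m and z of gauge_22_mid in the frame of bed_mid between 0.027 and 0.033 m and angle between the z axis of gauge_22_mid and the z axis of bed_mid, either way round below 0.08 rad and angle between the x axis of gauge_22_mid and the x axis of bed_mid, either way round below 0.12 rad)) and linear speed of each of straightedge, gauge_14, gauge_22 below 0.01 m/s); the robot touches nothing.
It fails at once if a loose bystander (nylon block, slide block) is moved by more than 20 mm (distance of any of nylon, slider from where it was at the start of the episode above 0.02 m).
It also fails if it takes over 61 s, if anything falls off the work surface, if the arm or the gripper's body presses on something with over 40 N, if the wrist force passes 120 N, or if a joint passes its speed limit or range.

ROBOT

A 6-joint arm with a two-finger parallel gripper is mounted at the origin on a cart in front of the work surface, level with it; the furniture and walls round the work are solid. World frame = base frame: x ahead of the robot, y to its left, z up, the work surface at z = 0. Lengths are in m, angles in rad, forces in N, time in s.
With the tool pointing down it reaches from about 0.35 to 0.85 m from the base axis. Payload 8.1 kg.
Tool frame: the origin (TCP) lies at the very end of the fingers, on their centre line; the grasp point (between the pads) lies 19 mm behind it (grasp_offset is the distance from the TCP to the grasp point, in m); z points along the fingers, y is the direction in which the jaws open and shut (so a half turn about z gives the same grasp; the last joint's range is limited). The gripper opens to 93 mm and grips with 3 to 60 N. Pads are 15 mm wide; open, the fingers measure 128 mm over their backs; the gripper's body (75 mm by 188 mm) begins 65 mm behind the grasp point.
Start: joints at [1.129, 0.13, 1.488, -0, 1.523, -0.085], TCP at [0.21, 0.562, 0.219] pointing down, gripper open.
Joint ranges: [-2.96, 2.96], [-0.89, 2.26], [0.02, 2.5], [-1.34, 4.48], [0, 2.73], [-2.66, 2.66]. Speed limits (rad/s): [2.39, 2.39, 2.79, 3.14, 3.14, 3.14].

INTERFACE

Orientations are given as a rotation vector (axis times angle).
In Python, from plant import read_state, read_camera, close_job, search_frame, masks_of, grasp_offset gives the robot as it stands.
- The arm moves only by the tool drive_tool, never from a script. Its argument "plan" is a list of rows, each an object with "claw": the closure, from 0 (fully open) to 1 (shut); "linear": the shift along the tool's x, y, z in cm, a list of three; "angular": the turn, a rotation vector about the tool's x, y, z in degrees, a list of three. In form: [{"claw": claw, "linear": [tx, ty, tz], "angular": [ax, ay, az]}, ...]. A call has 1 to 12 rows; each row shifts and turns the commanded pose from where the row before left it, along the tool's axes as they then stand; what a row does not reach is not made up. A row lasts 1/8 s, in which the tool goes at most 62.5 mm and 10.7 degrees, less where a joint would pass 70% of its speed; a pose out of reach is approached as far as the arm can. A call is refused whole if a number of a shift passes 6.25 or a number of a turn 10.7, either way. A call with a gripper value outside its range is refused whole. The fingers move at their own pace and stop on an object; "newtons" is the grip in N (left out, the last holds). Time passes only in rows, so rows that do not move let the fingers close. It gives the time, the measured TCP pose, the force and the opening at its end, in the units of the state.
- read_state(): the state, without advancing time (a new reading comes with each control period).
- read_camera(name): name is "scene" or "top" or "wrist"; returns a dict with "pixels" (480x640x3 uint8, red, green, blue), "K" (3x3 intrinsics, pixels), "xyz" and "attitude" of the camera in the world. Camera axes: x right, y up, looking along -z (the intrinsics and any distortion apply to the point x, -y, -z); pixel columns grow to the right and rows downward; lengths in m; the calibration is good to about 2 mm. A picture is of the moment at which its call begins. There is no depth.
- close_job(): hands the job in, once; it reports no verdict.
Trained networks look in a picture, given as the dict that the camera call returned (one of the last four; its "shot" number tells which), for a name from the list of things; names that differ only in an ending like _2 or _b are one class to them, and where a whole thing is asked for, a point or a joint stands for the part that bears it (a point fixed in the world has none). Each returns a list of dicts, best first, with "p" (0 to 1); they miss things now and then, are a little off and sometimes report something else, mostly with a low value. They report only what shows in the picture. A call takes as long as a camera call. They do not tell look-alikes from the thing itself.
- search_frame(picture, label): "at" ([x, y, z] in m, in world coordinates, good to about 4 mm: the middle of the surface that is visible of it).
- masks_of(picture, label): "mask" (480x640 bool, what is visible of it).
The state is a dict: "t": time; "q": joint angles; "dq": joint speeds; "joint_torque": joint torques, N m; "tool_pos": TCP position; "orientation": TCP orientation; "force": force on the tool from outside, world axes, zero at the start; "wrist_torque": the same for the moment, N m; "opening": finger opening in m.
Only numpy, scipy, OpenCV 4.12 (cv2) and the standard library are available. Lean on these libraries where they do the work, as an engineer would, in place of code of your own. Each camera call takes 0.05 s, during which the arm holds its last target.

## Working session

There is one attempt and no reset: what is moved stays moved. The work goes in short steps, Python scripts to look and compute and a tool call to move; the robot and the scene stay as the last step left them, time stands still between calls to the robot, and variables do not carry over. Pictures are saved under pics/ and viewed, and the job is handed in when it is done.

Besides the shell and the picture viewer there is one more tool, called in YAML: its name, and indented under it one key for each argument. drive_tool: Moves the arm, as the interface text tells. Its arguments: {"type":"object","properties":{"plan":{"type":"array"},"newtons":{"type":"number"}},"required":["plan"]}

```bash
ls; mkdir -p pics; cat > a.py <<'E'
E
python3 - <<'E'
from plant import *
import cv2, numpy as np
print(read_state())
print(grasp_offset)
for n in ["scene","top","wrist"]:
    p=read_camera(n)
    cv2.imwrite(f"pics/{n}0.png",p["pixels"][:,:,::-1])
    print(n,p["K"],p["xyz"],p["attitude"],[k for k in p])
    for l in ["straightedge","gauge_14","gauge_22","gauge_30_mid","nylon","slider","bed_mid","block_face","stop_wide_mid","stop_narrow_mid"]:
        try: print(l,[(np.round(d["at"],3).tolist(),round(d["p"],2)) for d in search_frame(p,l)])
        except Exception as e: print(l,e)
print(read_state()["t"])
E
```

```text
pics
{'t': 0.0, 'q': array([ 1.12863115e+00,  1.31150659e-01,  1.48924518e+00,  1.14463848e-05,
        1.52302599e+00, -8.54185886e-02]), 'dq': array([ 2.73070306e-04,  1.28067710e-03, -4.62515627e-04,  4.88098216e-05,
       -1.63441982e-03, -9.27053626e-04]), 'joint_torque': array([-2.55007202e-03, -5.59852767e+01, -4.91747832e+01,  7.65026081e-02,
        3.59539955e-02, -1.17494242e-04]), 'tool_pos': array([0.20927929, 0.5617156 , 0.21761247]), 'orientation': array([-5.57323426e-01, -3.09126535e+00,  2.76876152e-03]), 'force': array([-0.54403056, -0.32298546,  0.11317486]), 'wrist_torque': array([-0.02729628, -0.04593996, -0.0608284 ]), 'opening': 0.09305738571634076}
0.0188
scene [[496.67889254   0.         313.08709493]
 [  0.         496.67889254 237.05597467]
 [  0.           0.           1.        ]] [-0.46447282 -0.77390563  0.65906203] [ 1.01361672 -0.52789369 -0.84185159] ['pixels', 'K', 'xyz', 'attitude', 'shot']
straightedge [([0.446, -0.155, 0.023], 0.64)]
gauge_14 [([0.431, -0.489, 0.023], 0.92), ([0.458, -0.267, 0.016], 0.85), ([0.359, -0.427, 0.024], 0.76), ([0.533
[... 1048 characters left out ...]
.439, -0.4, 0.025], 0.59)]
nylon [([0.466, -0.35, 0.018], 0.62)]
slider [([0.54, -0.449, 0.022], 0.93)]
bed_mid [([0.578, 0.131, 0.078], 0.59), ([0.462, -0.26, 0.023], 0.54)]
block_face [([0.578, 0.133, 0.078], 0.57)]
stop_wide_mid [([0.56, 0.209, 0.089], 0.62)]
stop_narrow_mid [([0.585, 0.078, 0.091], 0.73)]
wrist [[357.62216805   0.         315.12334041]
 [  0.         357.62216805 238.69496192]
 [  0.           0.           1.        ]] [0.14049651 0.58877033 0.38495452] [-0.23576503 -0.1639183   1.20565103] ['pixels', 'K', 'xyz', 'attitude', 'shot']
straightedge []
gauge_14 []
gauge_22 []
gauge_30_mid []
nylon []
slider []
bed_mid []
block_face []
stop_wide_mid []
stop_narrow_mid []
1.65
```

View pics/scene0.png

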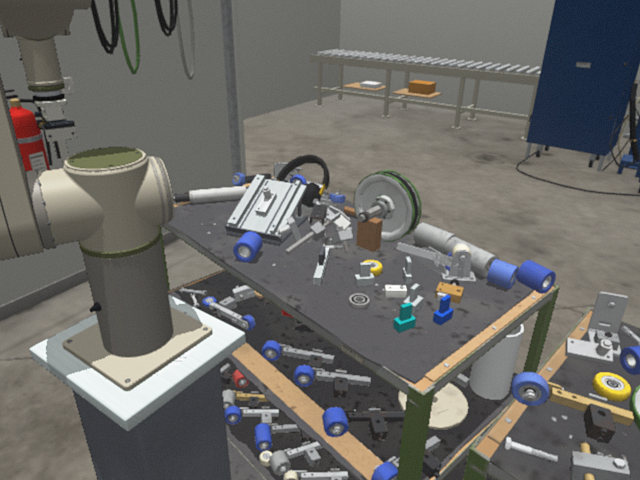

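View pics/top0.png

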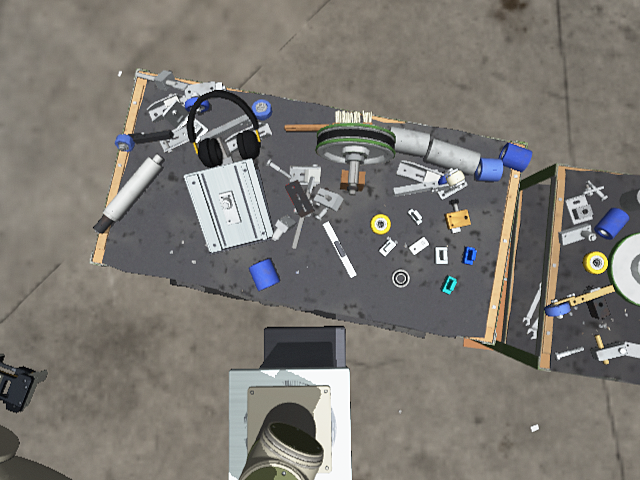

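```bash
python3 - <<'E'
import cv2
a=cv2.imread("pics/top0.png")
cv2.imwrite("pics/t1.png",cv2.resize(a[190:310,310:490],None,fx=4.4,fy=4.4,interpolation=cv2.INTER_CUBIC))
cv2.imwrite("pics/t2.png",cv2.resize(a[150:280,170:300],None,fx=4.5,fy=4.5,interpolation=cv2.INTER_CUBIC))
b=cv2.imread("pics/scene0.png")
cv2.imwrite("pics/s1.png",cv2.resize(b[230:340,300:470],None,fx=4.5,fy=4.5,interpolation=cv2.INTER_CUBIC))
cv2.imwrite("pics/s2.png",cv2.resize(b[165:250,210:330],None,fx=6,fy=6,interpolation=cv2.INTER_CUBIC))
E
```

```text
(no output)
```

View pics/t1.png

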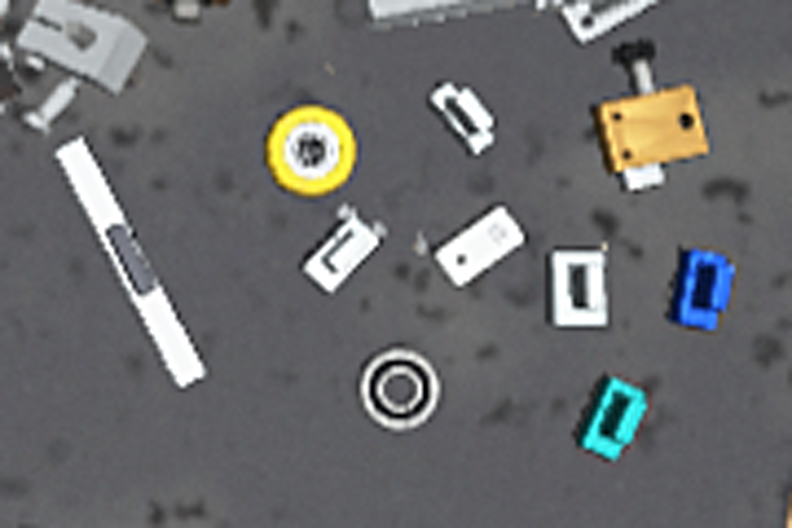

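View pics/t2.png

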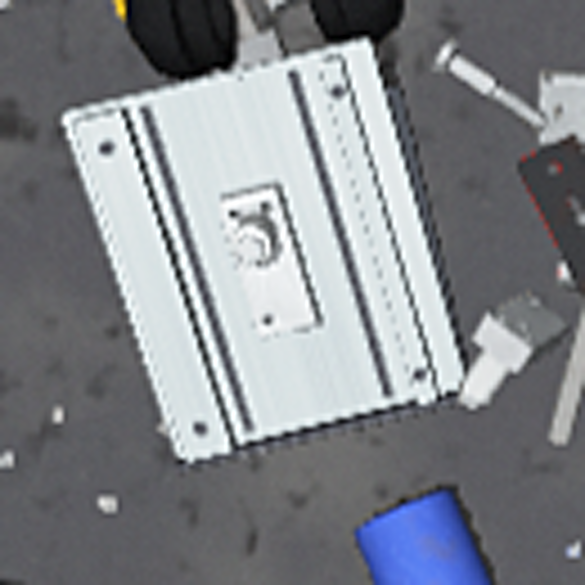

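View pics/s1.png

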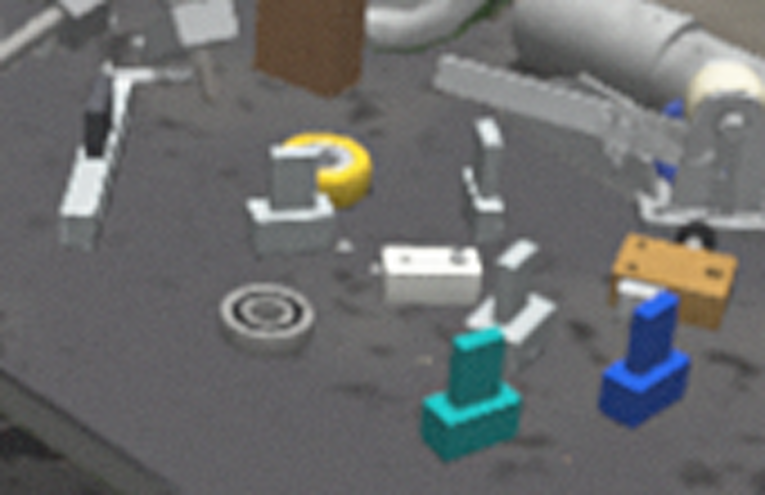

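View pics/s2.png

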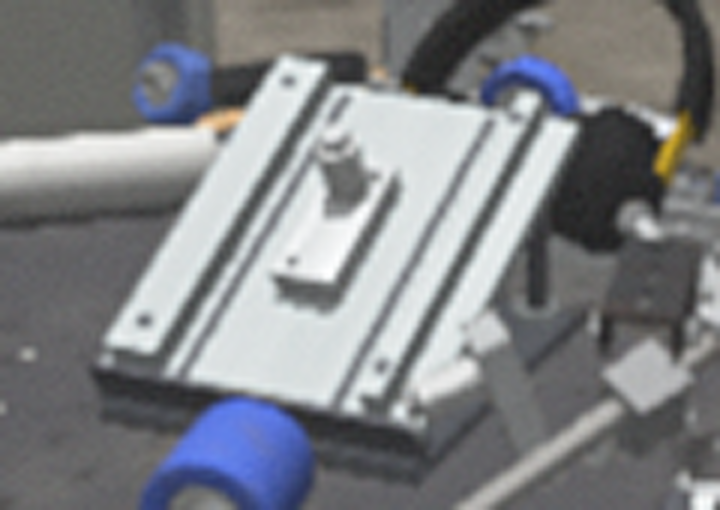

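```bash
cat > h.py <<'E'
import numpy as np, cv2
from scipy.spatial.transform import Rotation as R
from scipy.optimize import least_squares
def Rc(p): return R.from_rotvec(p["attitude"]).as_matrix()
def proj(p,X):
    X=np.atleast_2d(X); c=(X-np.array(p["xyz"]))@Rc(p); c=c*[1,-1,-1]
    u=c@np.array(p["K"]).T; return u[:,:2]/u[:,2:]
def ray(p,uv):
    K=np.array(p["K"]); d=np.array([(uv[0]-K[0,2])/K[0,0],-(uv[1]-K[1,2])/K[1,1],-1.]); return Rc(p)@d
def onz(p,uv,z):
    d=ray(p,uv); o=np.array(p["xyz"]); return o+d*(z-o[2])/d[2]
def bedR(yaw): # columns bed axes
    return R.from_euler('z',yaw).as_matrix()@R.from_euler('y',-np.radians(25)).as_matrix()
def bed(x,y,yaw,P): return np.array([x,y,.072])+np.atleast_2d(P)@bedR(yaw).T
def box(x0,x1,y0,y1,z0,z1):
    v=np.array([[x,y,z] for z in(z0,z1) for x,y in((x0,y0),(x1,y0),(x1,y1),(x0,y1))])
    e=[(0,1),(1,2),(2,3),(3,0),(4,5),(5,6),(6,7),(7,4),(0,4),(1,5),(2,6),(3,7)]
    return v,e
BOX={'bed':box(-.106,.106,-.088,.088,0,0),'blk':box(-.041,.041,-.017,.017,0,.018),'w':box(-.103,.103,.051,.079,0,.018),'n':box(-.103,.103,-.071,-.059,0,.018)}
def draw(p,s,img,off,f,col=(0,0,255)):
    for k,(v,e) in BOX.items():
        uv=(proj(p,bed(*s,v))-off)*f
        for a,b in e: cv2.line(img,tuple(int(q) for q in uv[a]),tuple(int(q) for q in uv[b]),col,1)
def save(p,n): cv2.imwrite(f"pics/{n}.png",p["pixels"][:,:,::-1])
E
cat > cams.py <<'E'
import numpy as np
def K(f,cx,cy): return [[f,0,cx],[0,f,cy],[0,0,1]]
top=dict(K=K(462.80225,324.3167,233.09286),xyz=[ 0.3987359 ,-0.10768326 , 1.24763519],attitude=[ 0.07545612, -0.06623242, -1.58648346])
scene=dict(K=K(496.67889,313.0871,237.05597),xyz=[-0.46447282, -0.77390563 , 0.65906203],attitude=[ 1.01361672, -0.52789369 ,-0.84185159])
E
python3 - <<'E'
from h import *; import cams
t=cams.top; s=cams.scene
c=onz(t,(230,207.3),.088); print(c)
# yaw from groove line endpoints
def px(a,b): return (170+a/4.5,150+b/4.5)
z=lambda sx:.072+sx*np.sin(np.radians(25))
A=onz(t,px(148,110),z(.1)); B=onz(t,px(250,430),z(-.1)); print(A,B,np.degrees(np.arctan2(*(A-B)[[1,0]])))
A=onz(t,px(293,72),z(.1)); B=onz(t,px(390,395),z(-.1)); print(A,B,np.degrees(np.arctan2(*(A-B)[[1,0]])))
yaw=np.radians(15.5)
st=(c[0]+.0076*np.cos(yaw),c[1]+.0076*np.sin(yaw),yaw); print(st)
im=cv2.resize(cv2.imread("pics/top0.png")[150:280,170:300],None,fx=4.5,fy=4.5); draw(t,st,im,[170,150],4.5); cv2.imwrite("pics/o1.png",im)
im=cv2.resize(cv2.imread("pics/scene0.png")[165:250,210:330],None,fx=6,fy=6); draw(s,st,im,[210,165],6); cv2.imwrite("pics/o2.png",im)
E
```

```text
[0.57310243 0.13594597 0.088     ]
[0.65297025 0.19821142 0.11426183] [0.48014722 0.15975266 0.02973817] 12.545754315785937
[0.67292247 0.11784544 0.11426183] [0.49933894 0.07749067 0.02973817] 13.087668152966346
(np.float64(0.5804260215175194), np.float64(0.13797698586425797), np.float64(0.27052603405912107))
```

View pics/o1.png

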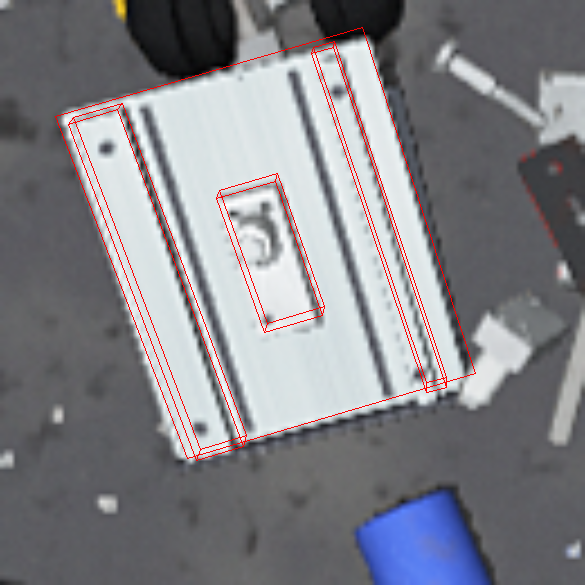

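View pics/o2.png

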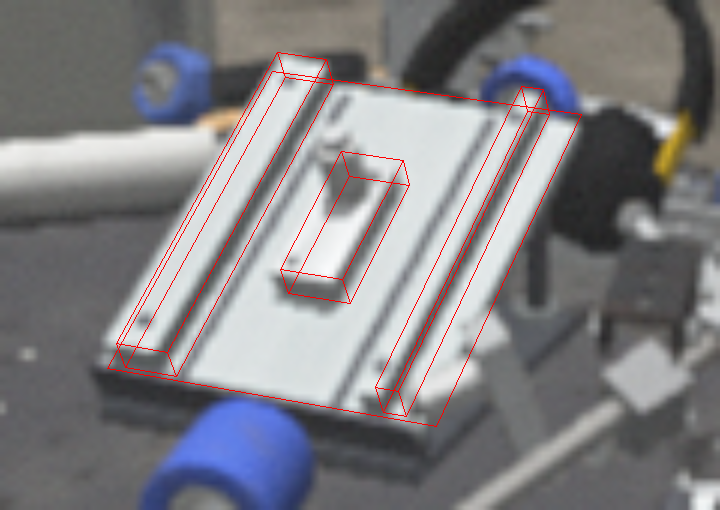

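```bash
cat >> h.py <<'E'
def plan(p0,R0,p1,R1,n,claw,lin=None):
    """n equal rows, rounded, simulated; prints rows"""
    p=np.array(p0,float);Rm=np.array(R0)
    out=[]
    for i in range(n):
        k=n-i
        rv=R.from_matrix(Rm.T@R1).as_rotvec()/k
        d=Rm.T@((np.array(p1)-p)/k)*100
        d=np.round(d,2); a=np.round(np.degrees(rv),1)
        out.append('{"claw":%g,"linear":[%g,%g,%g],"angular":[%g,%g,%g]}'%(claw,*(d+0.),*(a+0.)))
        p=p+Rm@d/100; Rm=Rm@R.from_rotvec(np.radians(a)).as_matrix()
        if abs(d).max()>6.25 or abs(a).max()>10.7: print("OVER")
    print("["+",\n".join(out)+"]"); return p,Rm
def toolR(x,z):
    z=np.array(z,float)/np.linalg.norm(z); x=np.array(x,float); x=x-z*(x@z); x/=np.linalg.norm(x)
    return np.stack([x,np.cross(z,x),z],1)
def down(yaw): return toolR([np.cos(yaw),np.sin(yaw),0],[0,0,-1])
def bedtool(yaw): B=bedR(yaw); return toolR(B[:,0],-B[:,2])
def cur():
    from plant import read_state
    s=read_state(); return s,np.array(s["tool_pos"]),R.from_rotvec(s["orientation"]).as_matrix()
E
python3 - <<'E'
from h import *
s,p,Rm=cur()
print(s["t"],Rm)
cam=np.array([0.14049651,0.58877033,0.38495452]); Cr=R.from_rotvec([-0.23576503,-0.1639183,1.20565103]).as_matrix()
print("cam in tool",Rm.T@(cam-p), Rm.T@Cr)
y=np.radians(14)
# view: camera over bed middle at dist ~.3
T=bedtool(y); o=np.array([.58,.138,.072]); B=bedR(y)
ct=Rm.T@(cam-p); ax=-(Rm.T@Cr)[:,2]
for h in (.25,.3):
    # bed point seen at centre = o + small
    C=T@ct; A=T@ax
    # want o = P + C + A*d, height of cam above bed h
    d=-h/(A@B[:,2]); P=o-C-A*d; print(h,P,"tcp in bed",B.T@(P-o))
P0=P
P=np.array([.50,.12,.28]); T=bedtool(y)
plan(p,Rm,P,T,16,0)
E
```

```text
1.65 [[-9.37021252e-01  3.49272349e-01 -2.42070717e-05]
 [ 3.49272350e-01  9.37021249e-01 -6.79976706e-05]
 [-1.06716558e-06 -7.21701232e-05 -9.99999997e-01]]
cam in tool [ 0.07396898  0.00075884 -0.16634551] [[-5.63406805e-04  9.63787272e-01  2.66671664e-01]
 [ 9.99999798e-01  6.21587879e-04 -1.33766724e-04]
 [-2.94682540e-04  2.66671535e-01 -9.63787428e-01]]
0.25 [0.54128661 0.1291655  0.14578978] tcp in bed [-0.00479614  0.00079354  0.08365449]
0.3 [0.53294763 0.12709352 0.19695191] tcp in bed [0.00903843 0.00080048 0.13365449]
[{"claw":0,"linear":[-2.67,-1.96,-0.38],"angular":[-2,0.6,8.9]},
{"claw":0,"linear":[-2.93,-1.5,-0.47],"angular":[-2,0.6,8.9]},
{"claw":0,"linear":[-3.12,-1.02,-0.55],"angular":[-2,0.6,8.9]},
{"claw":0,"linear":[-3.23,-0.5,-0.61],"angular":[-2,0.6,8.9]},
{"claw":0,"linear":[-3.26,0.03,-0.65],"angular":[-2,0.6,8.9]},
{"claw":0,"linear":[-3.21,0.55,-0.68],"angular":[-2,0.6,8.9]},
{"claw":0,"linear":[-3.08,1.07,-0.68],"angular":[-2,0.6,8.9]},
{"claw":0,"linear":[-2.87,1.55,-0.67],"angular":[-2,0.6,8.9]},
{"claw":0,"linear":[-2.58,2,-0.63],"angular":[-2,0.6,8.9]},
{"claw":0,"linear":[-2.24,2.4,-0.58],"angular":[-2,0.6,8.9]},
{"claw":0,"linear":[-1.83,2.73,-0.51],"angular":[-2,0.6,8.9]},
{"claw":0,"linear":[-1.38,3,-0.43],"angular":[-1.9,0.6,8.9]},
{"claw":0,"linear":[-0.89,3.19,-0.34],"angular":[-2,0.6,9]},
{"claw":0,"linear":[-0.38,3.3,-0.23],"angular":[-1.9,0.6,8.9]},
{"claw":0,"linear":[0.14,3.33,-0.12],"angular":[-2,0.5,9]},
{"claw":0,"linear":[0.65,3.27,0],"angular":[-1.9,0.6,8.9]}]
```

drive_tool:
  plan:
    - {"claw": 0, "linear": [-2.9, -2.1, -0.4], "angular": [-2, 0.6, 8.9]}
    - {"claw": 0, "linear": [-3.1, -1.6, -0.5], "angular": [-2, 0.6, 8.9]}
    - {"claw": 0, "linear": [-3.3, -1.1, -0.6], "angular": [-2, 0.6, 8.9]}
    - {"claw": 0, "linear": [-3.4, -0.5, -0.6], "angular": [-2, 0.6, 8.9]}
    - {"claw": 0, "linear": [-3.4, 0, -0.6], "angular": [-2, 0.6, 8.9]}
    - {"claw": 0, "linear": [-3.3, 0.6, -0.7], "angular": [-2, 0.6, 8.9]}
    - {"claw": 0, "linear": [-3.2, 1.1, -0.7], "angular": [-2, 0.6, 8.9]}
    - {"claw": 0, "linear": [-3, 1.6, -0.7], "angular": [-2, 0.6, 8.9]}
    - {"claw": 0, "linear": [-2.7, 2, -0.6], "angular": [-2, 0.6, 8.9]}
    - {"claw": 0, "linear": [-2.3, 2.4, -0.6], "angular": [-2, 0.6, 8.9]}
    - {"claw": 0, "linear": [-1.9, 2.8, -0.5], "angular": [-2, 0.6, 8.9]}
    - {"claw": 0, "linear": [-1.4, 3, -0.4], "angular": [-1.9, 0.6, 8.9]}

```text
t: 3.15
tool_pos: [0.4355, 0.2157, 0.2644]
orientation: [-2.747, -1.311, -0.576]
force: [0.5, -0.6, 1.0]
opening: 0.0932
```

```bash
python3 - <<'E'
from h import *
s,p,Rm=cur(); print(s["t"],p,s["q"])
plan(p,Rm,[.53,.127,.24],bedtool(np.radians(14)),5,0)
E
```

```text
3.15 [0.43548901 0.21574341 0.26442048] [ 0.27185617 -0.61297512  2.08110117  0.10894459  1.31282848  0.94364253]
[{"claw":0,"linear":[-0.4,2.51,0.69],"angular":[-1.5,0.4,7.1]},
{"claw":0,"linear":[-0.1,2.53,0.76],"angular":[-1.6,0.5,7.1]},
{"claw":0,"linear":[0.21,2.5,0.83],"angular":[-1.5,0.4,7.1]},
{"claw":0,"linear":[0.51,2.43,0.9],"angular":[-1.6,0.5,7.1]},
{"claw":0,"linear":[0.79,2.32,0.97],"angular":[-1.5,0.4,7.1]}]
```

drive_tool:
  plan:
    - {"claw": 0, "linear": [-0.4, 2.5, 0.7], "angular": [-1.5, 0.4, 7.1]}
    - {"claw": 0, "linear": [-0.1, 2.5, 0.8], "angular": [-1.6, 0.5, 7.1]}
    - {"claw": 0, "linear": [0.2, 2.5, 0.8], "angular": [-1.5, 0.4, 7.1]}
    - {"claw": 0, "linear": [0.5, 2.4, 0.9], "angular": [-1.6, 0.5, 7.1]}
    - {"claw": 0, "linear": [0.8, 2.3, 1.0], "angular": [-1.5, 0.4, 7.1]}
    - {"claw": 0, "linear": [0, 0, 0], "angular": [0, 0, 0]}

```text
t: 3.9
tool_pos: [0.5296, 0.1285, 0.2383]
orientation: [-2.994, -0.375, -0.66]
force: [-0.9, 0.8, -1.0]
opening: 0.0931
```

```bash
python3 - <<'E'
from h import *
from plant import *
import pickle
s,p,Rm=cur(); print(s["t"],p,s["q"])
w=read_camera("wrist"); save(w,"w1"); pickle.dump(w,open("w1.pkl","wb"))
im=w["pixels"][:,:,::-1].copy(); draw(w,(.5804,.138,np.radians(14.5)),im,[0,0],1); cv2.imwrite("pics/w1o.png",im)
E
```

```text
3.9 [0.52961914 0.12849747 0.2383452 ] [ 0.10121538 -0.47873116  2.05537237  0.06759422  1.1363104   1.4079865 ]
```

View pics/w1o.png

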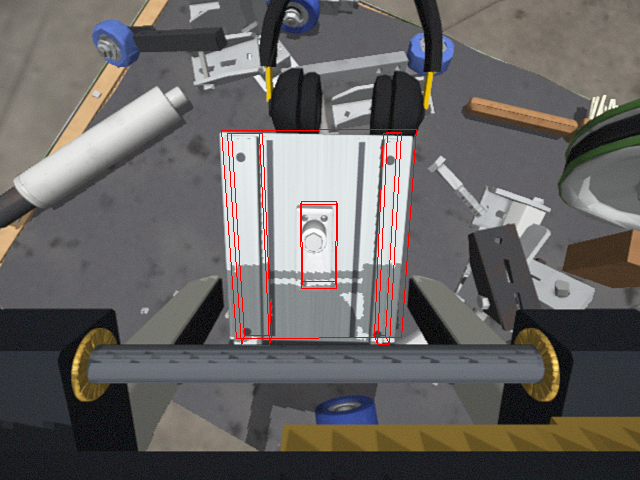

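View pics/w1.png

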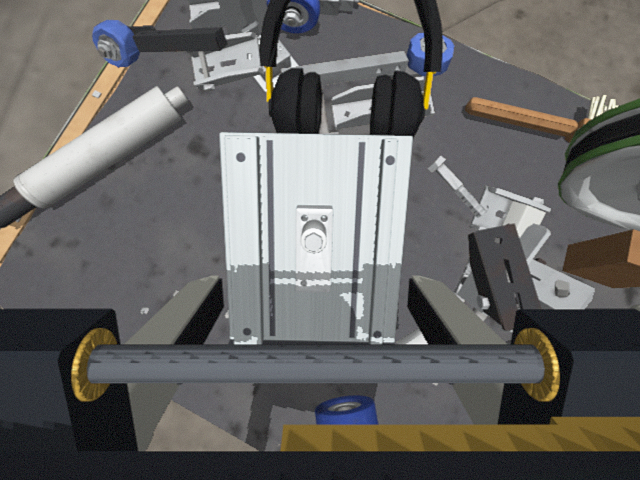

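```bash
python3 - <<'E'
import cv2
a=cv2.imread("pics/w1.png")
cv2.imwrite("pics/w1z.png",cv2.resize(a[120:250,205:425],None,fx=3.6,fy=3.6,interpolation=cv2.INTER_CUBIC))
cv2.imwrite("pics/w1y.png",cv2.resize(a[230:360,205:425],None,fx=3.6,fy=3.6,interpolation=cv2.INTER_CUBIC))
E
```

```text
(no output)
```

View pics/w1z.png

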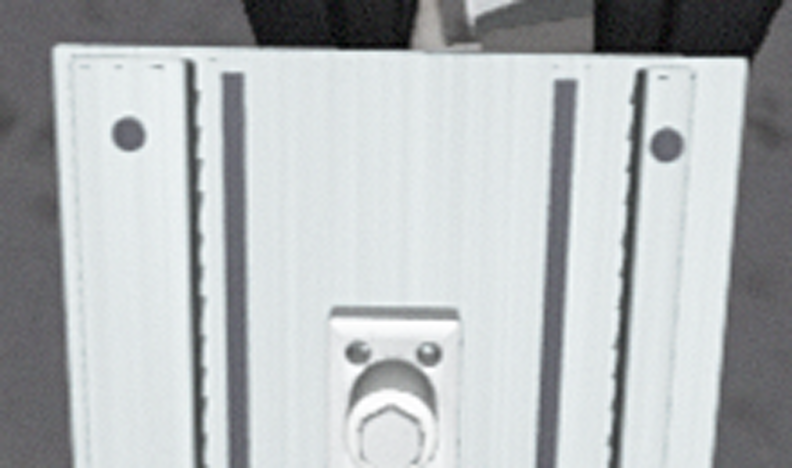

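View pics/w1y.png

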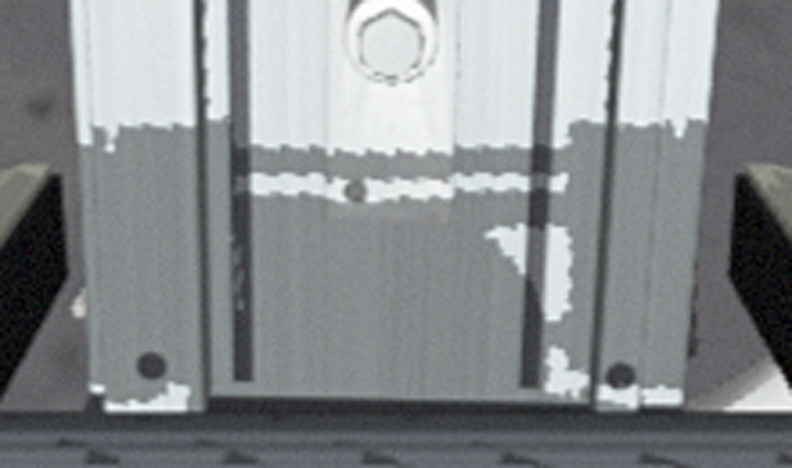

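```bash
python3 - <<'E'
from h import *
import pickle
w=pickle.load(open("w1.pkl","rb"))
Z=lambda a,b:(205+a/3.6,120+b/3.6); Y=lambda a,b:(205+a/3.6,230+b/3.6)
pts=[((.106,.088,0),Z(54,47)),((.106,-.088,0),Z(747,60)),((.103,.051,.018),Z(185,60)),((.103,-.059,.018),Z(645,70)),((.103,-.071,.018),Z(693,72)),((.041,.017,.018),Z(332,318)),((.041,-.017,.018),Z(459,318)),((-.041,.017,.018),Y(330,212)),((-.041,-.017,.018),Y(450,220)),((.02,0,.057),Z(391,440)),((-.103,.051,.018),Y(205,410)),((-.103,-.059,.018),Y(597,408))]
X=np.array([a for a,_ in pts]);U=np.array([b for _,b in pts])
f=lambda s:(proj(w,bed(s[0],s[1],s[2],X))-U).ravel()
r=least_squares(f,[.58,.138,.25],loss='soft_l1'); print(r.x,np.degrees(r.x[2])); print(np.round(f(r.x).reshape(-1,2),1).tolist())
# allow camera rotation error + z
def g(s):
    q=dict(w); q["attitude"]=(R.from_rotvec(s[3:6])*R.from_rotvec(w["attitude"])).as_rotvec()
    return np.r_[(proj(q,bed(s[0],s[1],s[2],X))-U).ravel(),np.array(s[3:6])*300]
r2=least_squares(g,[*r.x,0,0,0]);print(r2.x,np.degrees(r2.x[2])); print(np.round(g(r2.x)[:-3].reshape(-1,2),1).tolist())
import cams
for nm,c,off,sc,sl in (("top",cams.top,[170,150],4.5,(150,280,170,300)),("scene",cams.scene,[210,165],6,(165,250,210,330))):
    im=cv2.resize(cv2.imread(f"pics/{nm}0.png")[sl[0]:sl[1],sl[2]:sl[3]],None,fx=sc,fy=sc); draw(c,r.x,im,off,sc); cv2.imwrite(f"pics/p_{nm}.png",im)
E
```

```text
[0.57585261 0.14197812 0.23020488] 13.18976806779657
[[-1.4, -1.1], [0.7, -1.4], [-0.1, -0.7], [0.3, -1.3], [0.9, -1.6], [-1.5, -0.4], [0.8, 0.2], [-1.1, 2.6], [0.7, 1.1], [0.0, 0.3], [-0.0, 3.5], [-0.4, 6.1]]
[ 5.76286022e-01  1.41763205e-01  2.30093089e-01 -8.60614370e-04
  2.97665123e-04 -9.55315780e-10] 13.18336286757546
[[-1.3, -1.7], [0.8, -1.9], [-0.0, -1.3], [0.4, -1.9], [1.1, -2.2], [-1.4, -1.0], [0.9, -0.4], [-1.1, 2.1], [0.8, 0.5], [0.2, -0.3], [0.0, 2.9], [-0.4, 5.5]]
```

View pics/p_top.png

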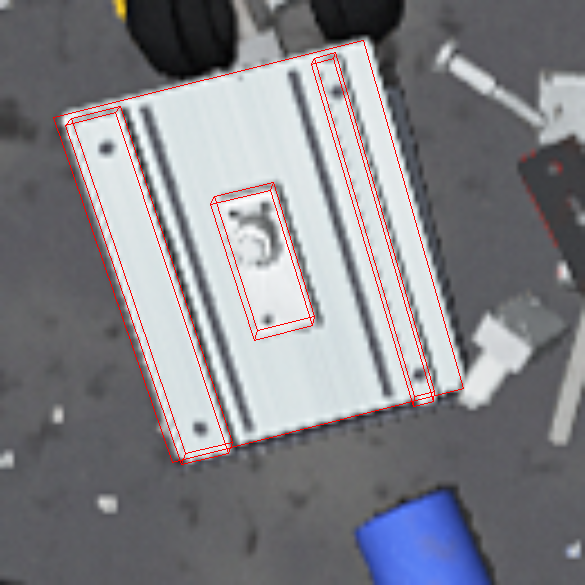

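View pics/p_scene.png

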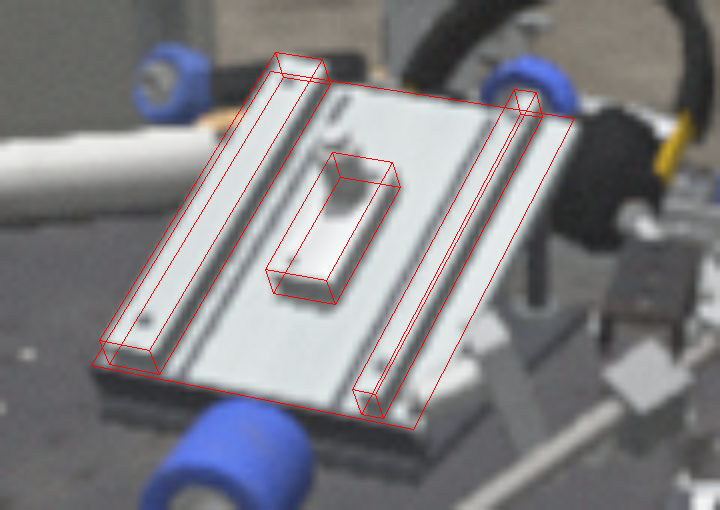

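```bash
python3 - <<'E'
from h import *
import pickle,cams
w=pickle.load(open("w1.pkl","rb"))
Z=lambda a,b:(205+a/3.6,120+b/3.6); Y=lambda a,b:(205+a/3.6,230+b/3.6)
T=lambda a,b:(170+a/4.5,150+b/4.5); S=lambda a,b:(210+a/6,165+b/6)
pw=[((.106,.088,0),Z(54,47)),((.106,-.088,0),Z(747,60)),((.103,.051,.018),Z(185,60)),((.103,-.059,.018),Z(645,70)),((.103,-.071,.018),Z(693,72)),((.041,.017,.018),Z(332,318)),((.041,-.017,.018),Z(459,318)),((-.041,.017,.018),Y(330,212)),((-.041,-.017,.018),Y(450,220)),((.02,0,.057),Z(391,440))]
pt=[((.106,-.088,0),T(371,39)),((.106,.088,0),T(63,116)),((.041,.017,.018),T(222,197)),((.041,-.017,.018),T(277,184)),((-.041,-.017,.018),T(320,322)),((-.041,.017,.018),T(264,334)),((.103,.051,.018),T(126,108)),((-.103,.051,.018),T(236,444)),((.103,-.071,.018),T(345,56)),((-.103,-.071,.018),T(438,398))]
ps=[((.106,-.088,0),S(580,122)),((-.041,.017,.018),S(274,272)),((-.041,-.017,.018),S(338,280)),((-.041,-.017,.0),S(330,305)),((.041,-.017,.018),S(399,172)),((-.103,.051,.018),S(155,352)),((-.103,.079,.018),S(104,345)),((.103,.051,.018),S(326,70)),((.103,.079,.018),S(278,56)),((-.106,-.088,0),S(425,432))]
C=[(w,pw),(cams.top,pt),(cams.scene,ps)]
def res(s,c,pp,t): 
    q=dict(c);q["xyz"]=np.array(c["xyz"])+t
    return proj(q,bed(s[0],s[1],s[2],np.array([a for a,_ in pp])))-np.array([b for _,b in pp])
for c,pp in C:
    r=least_squares(lambda s:res(s,c,pp,0).ravel(),[.58,.138,.25],loss='soft_l1');print(r.x,np.degrees(r.x[2]),np.abs(r.fun).mean()); print(np.round(r.fun.reshape(-1,2),1).tolist())
g=lambda s:np.concatenate([res(s,c,pp,s[3+3*i:6+3*i]).ravel()/.8 for i,(c,pp) in enumerate(C)]+[s[3:]/.002])
r=least_squares(g,[.58,.138,.25]+[0]*9,loss='soft_l1');print(np.round(r.x,4),np.degrees(r.x[2]))
E
```

```text
[0.5754644  0.14201812 0.22836828] 13.084538743547878 0.8933197403500003
[[-1.4, -0.9], [0.8, -0.8], [-0.1, -0.4], [0.3, -0.8], [1.0, -1.1], [-1.6, -0.1], [0.7, 0.6], [-1.3, 3.0], [0.5, 1.5], [-0.1, 0.8]]
[0.57847826 0.13728878 0.22334012] 12.796446109761577 0.40116058903989116
[[0.5, -0.6], [0.1, -1.1], [-0.6, 0.6], [0.5, 0.3], [0.1, -0.1], [-0.4, 0.4], [-0.2, -0.2], [-0.0, 0.9], [-0.5, -0.3], [0.6, 0.0]]
[0.57456645 0.13705069 0.24068602] 13.790292983029689 0.4390182657563102
[[-0.0, -0.2], [-0.4, 0.1], [-0.7, 0.6], [2.0, 0.5], [-0.1, -1.2], [0.2, 0.4], [0.3, -0.0], [0.0, -1.2], [0.0, -0.1], [-0.4, 0.2]]
[ 5.774e-01  1.395e-01  2.280e-01  6.000e-04 -2.600e-03  4.000e-03
 -1.000e-03  2.000e-03  8.000e-04  3.000e-04  2.000e-04  1.300e-03] 13.06524368737733
```

```bash
python3 - <<'E'
from h import *
import cams
t=cams.top
q=lambda a,b,z:onz(t,(310+a/4.4,190+b/4.4),z)
A=q(71,147,.024);B=q(190,375,.024);print(A,B,(A+B)/2,np.linalg.norm(A-B),np.degrees(np.arctan2(*(A-B)[[1,0]])))
print("rib",q(132,258,.056))
A=q(440,95,.024);B=q(485,143,.024);print(A,B,(A+B)/2,np.linalg.norm(A-B),np.degrees(np.arctan2(*(A-B)[[1,0]])))
s,p,Rm=cur()
yaw=np.radians(23.5)
plan(p,Rm,[.455,-.14,.22],down(yaw),8,0)
E
```

```text
[ 0.53499153 -0.10669358  0.024     ] [ 0.3965787  -0.17554673  0.024     ] [ 0.46578511 -0.14112016  0.024     ] 0.1545925775171999 26.447944277305357
rib [ 0.46542288 -0.14133349  0.056     ]
[ 0.562779   -0.33049395  0.024     ] [ 0.53309631 -0.35665728  0.024     ] [ 0.54793765 -0.34357562  0.024     ] 0.039567435153584365 41.394047864911805
[{"claw":0,"linear":[-1.67,3.03,-0.52],"angular":[0.3,-3.1,-1.1]},
{"claw":0,"linear":[-1.76,2.99,-0.44],"angular":[0.2,-3.1,-1.1]},
{"claw":0,"linear":[-1.84,2.96,-0.35],"angular":[0.3,-3.1,-1.1]},
{"claw":0,"linear":[-1.91,2.92,-0.26],"angular":[0.2,-3.1,-1.1]},
{"claw":0,"linear":[-1.97,2.88,-0.17],"angular":[0.3,-3.1,-1.1]},
{"claw":0,"linear":[-2.04,2.84,-0.08],"angular":[0.2,-3.1,-1.1]},
{"claw":0,"linear":[-2.09,2.8,0.03],"angular":[0.2,-3.1,-1.2]},
{"claw":0,"linear":[-2.15,2.75,0.13],"angular":[0.3,-3.1,-1.2]}]
```

```bash
python3 - <<'E'
from h import *
s,p,Rm=cur()
plan(p,Rm,[.466,-.141,.16],down(np.radians(26.4)),8,0)
E
```

```text
[{"claw":0,"linear":[-1.87,3.07,0.22],"angular":[0.3,-3.1,-1.5]},
{"claw":0,"linear":[-1.94,3.03,0.31],"angular":[0.3,-3.1,-1.5]},
{"claw":0,"linear":[-2,2.97,0.4],"angular":[0.3,-3.1,-1.5]},
{"claw":0,"linear":[-2.05,2.92,0.49],"angular":[0.4,-3.1,-1.5]},
{"claw":0,"linear":[-2.09,2.88,0.58],"angular":[0.3,-3.1,-1.5]},
{"claw":0,"linear":[-2.14,2.82,0.68],"angular":[0.4,-3.1,-1.4]},
{"claw":0,"linear":[-2.16,2.78,0.78],"angular":[0.3,-3.1,-1.5]},
{"claw":0,"linear":[-2.19,2.72,0.89],"angular":[0.4,-3,-1.4]}]
```

drive_tool:
  plan:
    - {"claw": 0, "linear": [-1.9, 3.1, 0.2], "angular": [0.3, -3.1, -1.5]}
    - {"claw": 0, "linear": [-1.9, 3.0, 0.3], "angular": [0.3, -3.1, -1.5]}
    - {"claw": 0, "linear": [-2, 3.0, 0.4], "angular": [0.3, -3.1, -1.5]}
    - {"claw": 0, "linear": [-2.1, 2.9, 0.5], "angular": [0.4, -3.1, -1.5]}
    - {"claw": 0, "linear": [-2.1, 2.9, 0.6], "angular": [0.3, -3.1, -1.5]}
    - {"claw": 0, "linear": [-2.1, 2.8, 0.7], "angular": [0.4, -3.1, -1.4]}
    - {"claw": 0, "linear": [-2.2, 2.8, 0.8], "angular": [0.3, -3.1, -1.5]}
    - {"claw": 0, "linear": [-2.2, 2.7, 0.9], "angular": [0.4, -3, -1.4]}
    - {"claw": 0, "linear": [0, 0, 0], "angular": [0, 0, 0]}

```text
t: 5.08
tool_pos: [0.4651, -0.1416, 0.159]
orientation: [-3.057, -0.715, -0.0]
force: [-0.7, 1.1, 0.1]
opening: 0.0931
```

```bash
python3 - <<'E'
from h import *
from plant import *
import pickle
s,p,Rm=cur(); print(s["t"],p,s["q"],Rm[:,0])
w=read_camera("wrist"); pickle.dump(w,open("w2.pkl","wb"))
im=w["pixels"][:,:,::-1].copy()
def dr(c,yaw):
    for bx in (box(-.08,.08,-.009,.009,0,.024),box(-.022,.022,-.006,.006,.024,.056)):
        v,e=bx; X=v@R.from_euler('z',yaw).as_matrix().T+np.array([*c,0]); uv=proj(w,X)
        for a,b in e: cv2.line(im,tuple(int(q) for q in uv[a]),tuple(int(q) for q in uv[b]),(0,0,255),1)
save(w,"w2"); dr((.4658,-.1411),np.radians(26.4)); cv2.imwrite("pics/w2o.png",im)
E
```

```text
5.075 [ 0.46506099 -0.14164301  0.159028  ] [-4.02483662e-01 -1.45033299e-01  1.87184443e+00  1.72187790e-03
  1.41579392e+00  7.08258086e-01] [8.96146727e-01 4.43757414e-01 6.33151884e-04]
```

View pics/w2o.png

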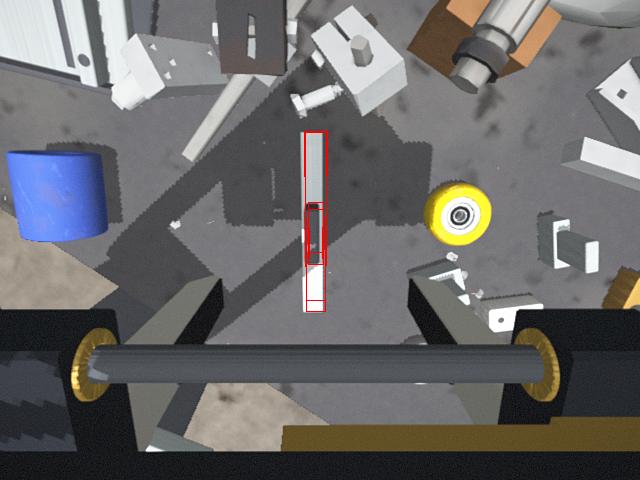

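drive_tool:
  plan:
    - {"claw": 0, "linear": [0, -0.15, 4.5], "angular": [0, 0, 0]}
    - {"claw": 0, "linear": [0, 0, 4.5], "angular": [0, 0, 0]}
    - {"claw": 0.4, "linear": [0, 0, 3.0], "angular": [0, 0, 0]}
    - {"claw": 0.5, "linear": [0, 0, 1.1], "angular": [0, 0, 0]}
    - {"claw": 1, "linear": [0, 0, 0], "angular": [0, 0, 0]}
    - {"claw": 1, "linear": [0, 0, 0], "angular": [0, 0, 0]}
    - {"claw": 1, "linear": [0, 0, 0], "angular": [0, 0, 0]}
    - {"claw": 1, "linear": [0, 0, 0], "angular": [0, 0, 0]}
  newtons: 30

```text
t: 6.12
tool_pos: [0.4657, -0.1398, 0.0294]
orientation: [-3.059, -0.715, -0.005]
force: [0.2, -0.7, -0.8]
opening: 0.0375
```

drive_tool:
  plan:
    - {"claw": 1, "linear": [0, 0, 0], "angular": [0, 0, 0]}
    - {"claw": 1, "linear": [0, 0, 0], "angular": [0, 0, 0]}
    - {"claw": 1, "linear": [0, 0, 0], "angular": [0, 0, 0]}
    - {"claw": 1, "linear": [0, 0, 0], "angular": [0, 0, 0]}

```text
t: 6.62
tool_pos: [0.4649, -0.1394, 0.0284]
orientation: [-3.058, -0.715, -0.002]
force: [-0.1, 0.2, 0.2]
opening: 0.0116
```

```bash
python3 - <<'E'
from h import *
s,p,Rm=cur(); print(s["opening"],s["force"])
st=(.5774,.1395,np.radians(13.06))
B=bedtool(st[2])
up=p+[0,0,.13]
print("plan to above")
tgt=bed(*st,[[-.020,.028,.028+.10]])[0]; print(tgt)
plan(up,Rm,tgt,B,9,1)
E
```

```text
0.011557598658548662 [-0.11531892  0.21712972  0.21853667]
plan to above
[0.50071959 0.15045581 0.17955503]
[{"claw":1,"linear":[1.78,-2.71,-0.23],"angular":[-0.3,2.8,1.4]},
{"claw":1,"linear":[1.73,-2.75,-0.16],"angular":[-0.3,2.7,1.5]},
{"claw":1,"linear":[1.66,-2.8,-0.09],"angular":[-0.3,2.8,1.4]},
{"claw":1,"linear":[1.59,-2.84,-0.03],"angular":[-0.3,2.8,1.4]},
{"claw":1,"linear":[1.53,-2.87,0.03],"angular":[-0.4,2.7,1.5]},
{"claw":1,"linear":[1.45,-2.91,0.08],"angular":[-0.3,2.8,1.4]},
{"claw":1,"linear":[1.37,-2.95,0.14],"angular":[-0.4,2.7,1.5]},
{"claw":1,"linear":[1.28,-2.99,0.18],"angular":[-0.3,2.8,1.4]},
{"claw":1,"linear":[1.2,-3.02,0.22],"angular":[-0.4,2.7,1.5]}]
```

drive_tool:
  plan:
    - {"claw": 1, "linear": [0, 0, -3], "angular": [0, 0, 0]}
    - {"claw": 1, "linear": [0, 0, -5], "angular": [0, 0, 0]}
    - {"claw": 1, "linear": [0, 0, -5], "angular": [0, 0, 0]}
    - {"claw": 1, "linear": [1.8, -2.7, -0.2], "angular": [-0.3, 2.8, 1.4]}
    - {"claw": 1, "linear": [1.7, -2.7, -0.2], "angular": [-0.3, 2.7, 1.5]}
    - {"claw": 1, "linear": [1.7, -2.8, -0.1], "angular": [-0.3, 2.8, 1.4]}
    - {"claw": 1, "linear": [1.6, -2.8, 0], "angular": [-0.3, 2.8, 1.4]}
    - {"claw": 1, "linear": [1.5, -2.9, 0], "angular": [-0.4, 2.7, 1.5]}
    - {"claw": 1, "linear": [1.5, -2.9, 0.1], "angular": [-0.3, 2.8, 1.4]}
    - {"claw": 1, "linear": [1.4, -3.0, 0.1], "angular": [-0.4, 2.7, 1.5]}
    - {"claw": 1, "linear": [1.3, -3, 0.1], "angular": [-0.3, 2.8, 1.4]}
    - {"claw": 1, "linear": [1.2, -3, 0.1], "angular": [-0.4, 2.7, 1.5]}

```text
t: 8.12
tool_pos: [0.5003, 0.1508, 0.1812]
orientation: [-3.001, -0.342, -0.665]
force: [0.2, -1.0, -3.5]
opening: 0.0121
```

```bash
python3 - <<'E'
from h import *
from plant import read_camera
import pickle
s,p,Rm=cur(); print(s["t"],s["opening"],s["force"],s["q"])
st=(.5774,.1395,np.radians(13.06))
print("tcp in bed",bedR(st[2]).T@(p-[st[0],st[1],.072]))
B=bedtool(st[2])
tgt=bed(*st,[[-.020,.033,.028+.06]])[0]; print(tgt)
plan(p,Rm,tgt,B,2,1)
w=read_camera("wrist"); save(w,"w3"); pickle.dump(w,open("w3.pkl","wb"))
E
```

```text
8.125 0.012139915730858855 [ 0.249191   -1.02146231 -3.5387783 ] [ 0.18062048 -0.52523196  2.19159665  0.02240861  1.03956707  1.51757685]
tcp in bed [-0.01962737  0.02845044  0.12964596]
[0.5160572  0.15914647 0.14330272]
[{"claw":1,"linear":[-0.02,-0.23,2.08],"angular":[0,0,0]},
{"claw":1,"linear":[-0.02,-0.23,2.08],"angular":[0,0,-0.1]}]
```

View pics/w3.png

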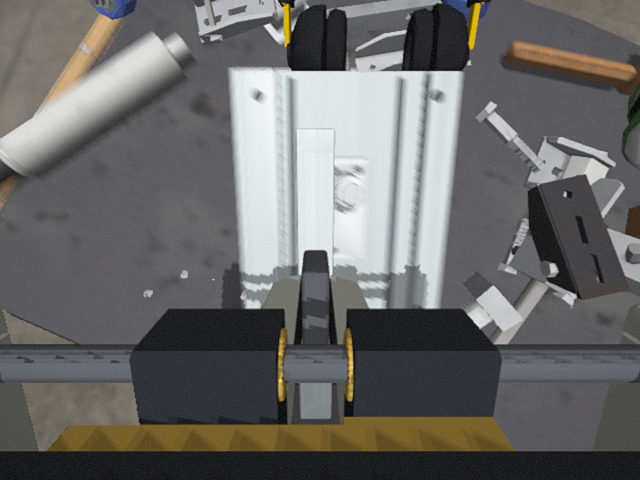

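drive_tool:
  plan:
    - {"claw": 1, "linear": [0, -0.25, 2], "angular": [0, 0, 0]}
    - {"claw": 1, "linear": [0, -0.2, 2], "angular": [0, 0, -0.1]}
    - {"claw": 1, "linear": [0, 0, 1], "angular": [0, 0, 0]}
    - {"claw": 1, "linear": [0, 0, 0], "angular": [0, 0, 0]}

```text
t: 8.68
tool_pos: [0.5197, 0.1588, 0.1354]
orientation: [-3.002, -0.346, -0.661]
force: [0.0, -0.1, -3.3]
opening: 0.0118
```

```bash
python3 - <<'E'
from h import *
from plant import read_camera
import pickle
s,p,Rm=cur(); print(s["t"],s["opening"],s["force"],s["q"])
st=(.5774,.1395,np.radians(13.06))
print("tcp in bed",bedR(st[2]).T@(p-[st[0],st[1],.072]))
print(R.from_matrix(Rm.T@bedtool(st[2])).as_rotvec(degrees=True))
w=read_camera("wrist"); save(w,"w4"); pickle.dump(w,open("w4.pkl","wb"))
c=read_camera("top"); save(c,"t4")
cv2.imwrite("pics/w4z.png",cv2.resize(w["pixels"][40:340,200:500,::-1],None,fx=2,fy=2,interpolation=cv2.INTER_CUBIC))
E
```

```text
8.675 0.011758028597416677 [ 0.0348957  -0.12631534 -3.33716478] [ 0.19210541 -0.40375278  2.19210856  0.01801517  0.9200755   1.52568802]
tcp in bed [-0.02017415  0.0317936   0.07933426]
[0.0408477  0.16454457 0.09586083]
```

View pics/w4z.png

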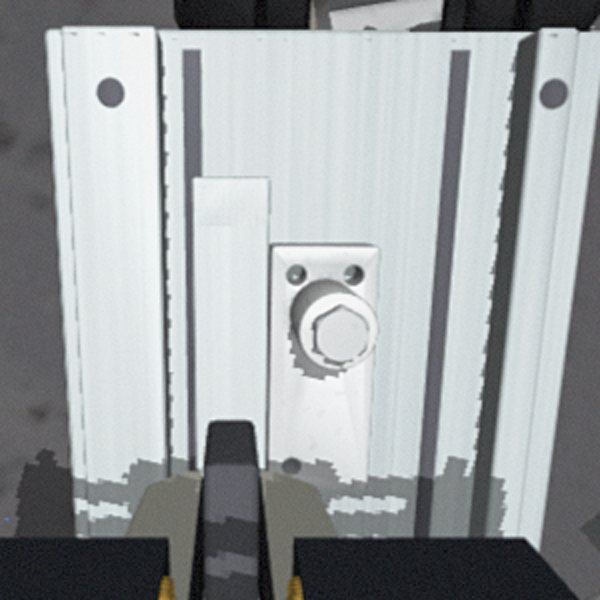

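drive_tool:
  plan:
    - {"claw": 1, "linear": [0, -0.4, 1.0], "angular": [0, 0.1, 0.1]}
    - {"claw": 1, "linear": [0, 0, 1.8], "angular": [0, 0.1, 0]}
    - {"claw": 1, "linear": [0, 0, 1.6], "angular": [0, 0, 0]}
    - {"claw": 1, "linear": [0, 0, 0], "angular": [0, 0, 0]}

```text
t: 9.28
tool_pos: [0.5371, 0.1672, 0.0954]
orientation: [-3.0, -0.343, -0.667]
force: [0.1, -0.6, -3.9]
opening: 0.0119
```

```bash
cat > st.py <<'E'
from h import *
from plant import read_camera
import pickle,sys
s,p,Rm=cur(); print(s["t"],s["opening"],s["q"])
st=(.5774,.1395,np.radians(13.06)); B=bedR(st[2])
print("tcp in bed",np.round(B.T@(p-[st[0],st[1],.072]),4),"F bed",np.round(B.T@s["force"],1),"T bed",np.round(B.T@s["wrist_torque"],2))
print(R.from_matrix(Rm.T@bedtool(st[2])).as_rotvec(degrees=True))
if len(sys.argv)>1:
    n=sys.argv[1]
    w=read_camera("wrist"); save(w,n); pickle.dump(w,open(n+".pkl","wb"))
    cv2.imwrite("pics/"+n+"z.png",cv2.resize(w["pixels"][40:340,200:500,::-1],None,fx=2,fy=2,interpolation=cv2.INTER_CUBIC))
E
python3 st.py w5
```

```text
9.275 0.011900421391269162 [ 0.2042575  -0.28839362  2.18327379  0.01302209  0.80938995  1.54043784]
tcp in bed [-0.02    0.0361  0.0352] F bed [-1.7 -0.6 -3.5] T bed [-0.01  0.66  0.02]
[ 0.03472371 -0.06458382 -0.00455591]
```

View pics/w5z.png

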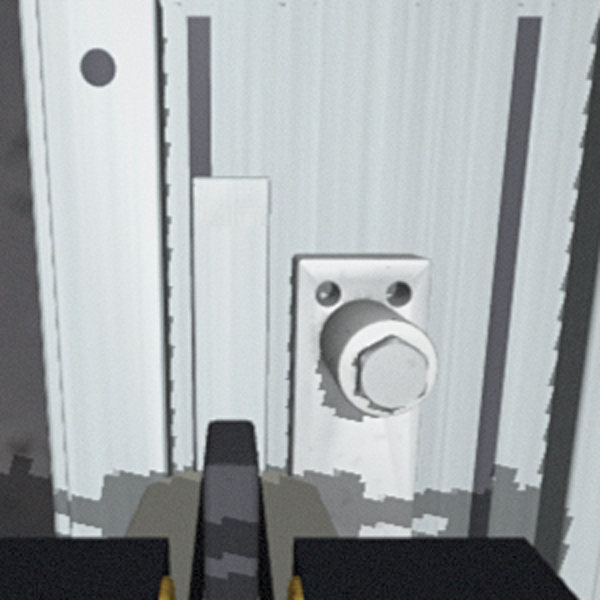

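drive_tool:
  plan:
    - {"claw": 1, "linear": [0, 0, 0.3], "angular": [0, 0, 0]}
    - {"claw": 1, "linear": [0, 0, 0.3], "angular": [0, 0, 0]}
    - {"claw": 1, "linear": [0, 0, 0], "angular": [0, 0, 0]}

```text
t: 9.7
tool_pos: [0.5405, 0.1678, 0.0917]
orientation: [-2.999, -0.343, -0.671]
force: [-0.0, -0.9, -3.4]
opening: 0.0117
```

```bash
python3 st.py
```

```text
9.7 0.011657060053634222 [ 0.20416706 -0.27388635  2.17992573  0.01316565  0.79546495  1.53999207]
tcp in bed [-0.0184  0.0359  0.0304] F bed [-1.6 -0.9 -3. ] T bed [ 0.04  0.68 -0.02]
[ 0.04168758 -0.22302929  0.00460262]
```

drive_tool:
  plan:
    - {"claw": 1, "linear": [0, 0, 0.2], "angular": [0, 0, 0]}
    - {"claw": 1, "linear": [0, 0, 0.2], "angular": [0, 0, 0]}
    - {"claw": 1, "linear": [0, 0, 0], "angular": [0, 0, 0]}

```text
t: 10.07
tool_pos: [0.5426, 0.1683, 0.0903]
orientation: [-2.999, -0.344, -0.673]
force: [-22.3, -5.7, 22.4]
opening: 0.0118
```

```bash
python3 st.py w6
```

```text
10.075 0.011845136887445854 [ 0.20439552 -0.26534236  2.17617259  0.01297566  0.78981991  1.53991814]
tcp in bed [-0.0171  0.0359  0.0282] F bed [-11.4  -0.5  30. ] T bed [-0.12  2.26 -0.06]
[ 0.04791979 -0.27165712  0.025769  ]
```

drive_tool:
  plan:
    - {"claw": 1, "linear": [0, 0, -0.15], "angular": [0, 0, 0]}
    - {"claw": 1, "linear": [0, 0.3, 0], "angular": [0, 0, 0]}
    - {"claw": 1, "linear": [0, 0.2, 0], "angular": [0, 0, 0]}
    - {"claw": 1, "linear": [0, 0, 0], "angular": [0, 0, 0]}

```text
t: 10.62
tool_pos: [0.5431, 0.1635, 0.0901]
orientation: [-2.998, -0.343, -0.673]
force: [-5.1, 2.2, 3.8]
opening: 0.0122
```

```bash
python3 st.py
```

```text
10.625 0.012241984435740443 [ 0.19172861 -0.26871294  2.17939175  0.02159541  0.78999154  1.52307345]
tcp in bed [-0.0177  0.0311  0.0282] F bed [-2.4  3.3  5.3] T bed [ 0.66  0.68 -0.02]
[ 0.00705562 -0.28394364 -0.01280871]
```

drive_tool:
  plan:
    - {"claw": 1, "linear": [0, 0.15, 0], "angular": [0, 0, 0]}
    - {"claw": 1, "linear": [0, 0.15, 0], "angular": [0, 0, 0]}
    - {"claw": 1, "linear": [0, 0, 0], "angular": [0, 0, 0]}

```text
t: 11.0
tool_pos: [0.5438, 0.1608, 0.0901]
orientation: [-2.998, -0.343, -0.673]
force: [-4.2, 3.8, 2.9]
opening: 0.012
```

```bash
python3 st.py w7
```

```text
11.0 0.011957565255528232 [ 0.18451821 -0.26947552  2.17995359  0.02638515  0.79021648  1.51322119]
tcp in bed [-0.0176  0.0283  0.0282] F bed [-1.7  4.7  4. ] T bed [0.93 0.65 0.02]
[-0.01143189 -0.29288457 -0.01474656]
```

View pics/w7z.png

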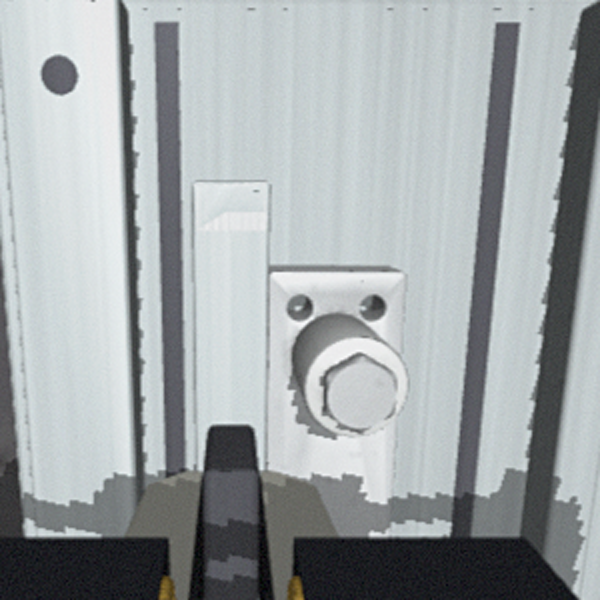

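Nearly touching: the beam's right edge (col ~269) is at the block's left edge (col ~269–270). Push a little more until the side force rises.

drive_tool:
  plan:
    - {"claw": 1, "linear": [0, 0.15, 0], "angular": [0, 0, 0]}
    - {"claw": 1, "linear": [0, 0.1, 0], "angular": [0, 0, 0]}
    - {"claw": 1, "linear": [0, 0, 0], "angular": [0, 0, 0]}

```text
t: 11.42
tool_pos: [0.5438, 0.1605, 0.0902]
orientation: [-2.995, -0.343, -0.671]
force: [-6.2, 15.4, 3.2]
opening: 0.0117
```

```bash
python3 st.py
```

```text
11.425 0.011662531952181648 [ 0.18058902 -0.27013655  2.18047208  0.0335908   0.7906533   1.50502095]
tcp in bed [-0.0177  0.028   0.0283] F bed [-1.  16.4  4. ] T bed [3.33 0.49 0.02]
[-0.20935718 -0.29460648 -0.03822881]
```

drive_tool:
  plan:
    - {"claw": 1, "linear": [0, -0.15, 0], "angular": [0, 0, 0]}
    - {"claw": 0.7, "linear": [0, 0, 0], "angular": [0, 0, 0]}
    - {"claw": 0.7, "linear": [0, 0, 0], "angular": [0, 0, 0]}
    - {"claw": 0.7, "linear": [0, 0, 0], "angular": [0, 0, 0]}
    - {"claw": 0.7, "linear": [0, 0, 0], "angular": [0, 0, 0]}

```text
t: 12.05
tool_pos: [0.5436, 0.159, 0.0893]
orientation: [-3.0, -0.343, -0.671]
force: [-0.0, 0.3, -0.5]
opening: 0.0276
```

```bash
python3 st.py w8
```

```text
12.05 0.027574847456470257 [ 0.18143741 -0.26935436  2.18102025  0.02650759  0.79041972  1.51028909]
tcp in bed [-0.0185  0.0266  0.0278] F bed [-0.2  0.3 -0.5] T bed [-0.   0.4 -0. ]
[ 0.05545469 -0.21351261 -0.01277469]
```

View pics/w8z.png

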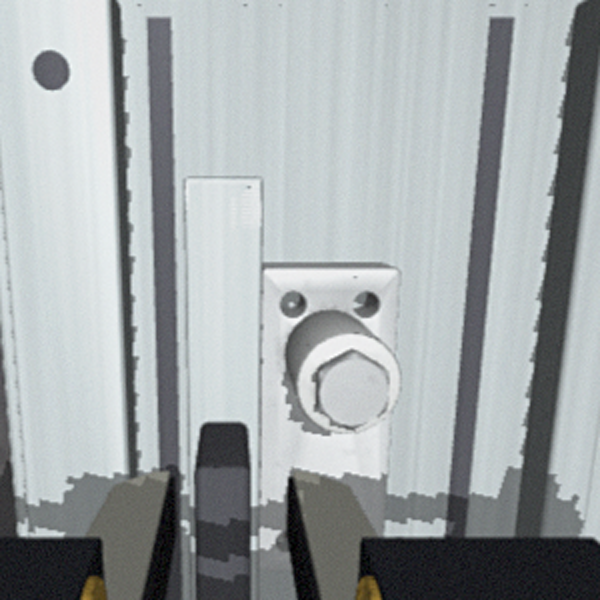

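drive_tool:
  plan:
    - {"claw": 0.7, "linear": [0, 0, -2], "angular": [0, 0, 0]}
    - {"claw": 0.7, "linear": [0, 0, -4], "angular": [0, 0, 0]}
    - {"claw": 0.6, "linear": [0, 0, -5], "angular": [0, 0, 0]}

```text
t: 12.48
tool_pos: [0.4966, 0.1484, 0.1886]
orientation: [-3.0, -0.343, -0.667]
force: [1.0, 0.2, -0.1]
opening: 0.0341
```

```bash
python3 st.py; python3 - <<'E'
from h import *
s,p,Rm=cur()
plan(p,Rm,[.546,-.342,.17],down(np.radians(41.4)),11,.3)
E
```

```text
12.475 0.03408785813906541 [ 0.17579469 -0.54734695  2.19293415  0.02452177  1.0590043   1.51166273]
tcp in bed [-0.0202  0.0269  0.1381] F bed [ 0.9 -0.  -0.6] T bed [ 0.01  0.3  -0.03]
[ 0.04076939 -0.07365581 -0.00666235]
[{"claw":0.3,"linear":[-0.59,4.44,-0.09],"angular":[0.6,-2.2,-2.5]},
{"claw":0.3,"linear":[-0.78,4.41,-0.1],"angular":[0.6,-2.2,-2.5]},
{"claw":0.3,"linear":[-0.98,4.37,-0.12],"angular":[0.6,-2.2,-2.5]},
{"claw":0.3,"linear":[-1.18,4.33,-0.12],"angular":[0.6,-2.2,-2.5]},
{"claw":0.3,"linear":[-1.37,4.27,-0.12],"angular":[0.5,-2.3,-2.6]},
{"claw":0.3,"linear":[-1.56,4.2,-0.1],"angular":[0.6,-2.2,-2.5]},
{"claw":0.3,"linear":[-1.75,4.13,-0.07],"angular":[0.5,-2.3,-2.6]},
{"claw":0.3,"linear":[-1.94,4.05,-0.04],"angular":[0.6,-2.2,-2.5]},
{"claw":0.3,"linear":[-2.11,3.96,0],"angular":[0.5,-2.3,-2.6]},
{"claw":0.3,"linear":[-2.29,3.85,0.05],"angular":[0.6,-2.2,-2.5]},
{"claw":0.3,"linear":[-2.45,3.76,0.11],"angular":[0.5,-2.3,-2.6]}]
```

```bash
python3 - <<'E'
from h import *
s,p,Rm=cur()
a,b=plan(p,Rm,[.45,-.16,.22],down(np.radians(27)),7,.3)
plan(a,b,[.546,-.342,.17],down(np.radians(41.4)),5,.3)
E
```

```text
[{"claw":0.3,"linear":[-1.3,4.14,-1.1],"angular":[0.4,-3.6,-2]},
{"claw":0.3,"linear":[-1.51,4.09,-1.04],"angular":[0.4,-3.6,-2]},
{"claw":0.3,"linear":[-1.71,4.02,-0.97],"angular":[0.5,-3.5,-2]},
{"claw":0.3,"linear":[-1.91,3.95,-0.89],"angular":[0.5,-3.6,-1.9]},
{"claw":0.3,"linear":[-2.09,3.88,-0.8],"angular":[0.4,-3.5,-1.9]},
{"claw":0.3,"linear":[-2.27,3.8,-0.69],"angular":[0.4,-3.6,-2]},
{"claw":0.3,"linear":[-2.44,3.71,-0.57],"angular":[0.5,-3.5,-1.9]}]
[{"claw":0.3,"linear":[0.06,4.12,1],"angular":[0,0,-2.9]},
{"claw":0.3,"linear":[-0.15,4.11,1],"angular":[0,0,-2.9]},
{"claw":0.3,"linear":[-0.35,4.1,1],"angular":[0,0,-2.9]},
{"claw":0.3,"linear":[-0.56,4.08,1],"angular":[0,0,-2.9]},
{"claw":0.3,"linear":[-0.77,4.04,1],"angular":[0,0,-2.8]}]
```

drive_tool:
  plan:
    - {"claw": 0.3, "linear": [-1.3, 4.1, -1.1], "angular": [0.4, -3.6, -2]}
    - {"claw": 0.3, "linear": [-1.5, 4.1, -1], "angular": [0.4, -3.6, -2]}
    - {"claw": 0.3, "linear": [-1.7, 4, -1], "angular": [0.5, -3.5, -2]}
    - {"claw": 0.3, "linear": [-1.9, 4, -0.9], "angular": [0.5, -3.6, -1.9]}
    - {"claw": 0.3, "linear": [-2.1, 3.9, -0.8], "angular": [0.4, -3.5, -1.9]}
    - {"claw": 0.3, "linear": [-2.3, 3.8, -0.7], "angular": [0.4, -3.6, -2]}
    - {"claw": 0.3, "linear": [-2.4, 3.7, -0.6], "angular": [0.5, -3.5, -1.9]}
    - {"claw": 0.3, "linear": [0, 4.1, 1], "angular": [0, 0, -2.9]}
    - {"claw": 0.3, "linear": [-0.2, 4.1, 1], "angular": [0, 0, -2.9]}
    - {"claw": 0.3, "linear": [-0.4, 4.1, 1], "angular": [0, 0, -2.9]}
    - {"claw": 0.3, "linear": [-0.6, 4.1, 1], "angular": [0, 0, -2.9]}
    - {"claw": 0.3, "linear": [-0.8, 4, 1], "angular": [0, 0, -2.8]}

```text
t: 13.98
tool_pos: [0.546, -0.3438, 0.17]
orientation: [2.938, 1.111, 0.005]
force: [0.4, 0.6, -0.1]
opening: 0.0652
```

drive_tool:
  plan:
    - {"claw": 0.3, "linear": [0, 0, 0], "angular": [0, 0, 0]}
    - {"claw": 0.3, "linear": [0, 0, 0], "angular": [0, 0, 0]}

```text
t: 14.22
tool_pos: [0.5453, -0.3421, 0.1703]
orientation: [-2.939, -1.108, -0.004]
force: [-0.2, -0.2, 0.1]
opening: 0.0653
```

```bash
cat > gd.py <<'E'
from h import *
import pickle,sys
def gdraw(w,im,c,yaw,t,col=(0,0,255)):
    for v,e in (box(-.022,.022,-t/2,t/2,0,.024),box(-.013,.013,-.005,.005,.024,.06)):
        X=v@R.from_euler('z',yaw).as_matrix().T+np.array([*c,0]); uv=proj(w,X)
        for a,b in e: cv2.line(im,tuple(int(q) for q in uv[a]),tuple(int(q) for q in uv[b]),col,1)
E
python3 - <<'E'
from gd import *
from plant import read_camera
s,p,Rm=cur(); print(s["t"],p,s["q"],s["opening"])
w=read_camera("wrist"); save(w,"g1"); pickle.dump(w,open("g1.pkl","wb"))
im=w["pixels"][:,:,::-1].copy(); gdraw(w,im,(.548,-.3436),np.radians(41.4),.014); cv2.imwrite("pics/g1o.png",im)
c=read_camera("top"); save(c,"t9"); cv2.imwrite("pics/t9z.png",cv2.resize(c["pixels"][150:280,170:300,::-1],None,fx=4.5,fy=4.5,interpolation=cv2.INTER_CUBIC))
E
```

```text
14.225 [ 0.54526197 -0.34205221  0.17027821] [-0.64143228  0.27103306  1.41715625  0.00263667  1.45246086  0.20791188] 0.06525301847770583
```

View pics/g1o.png

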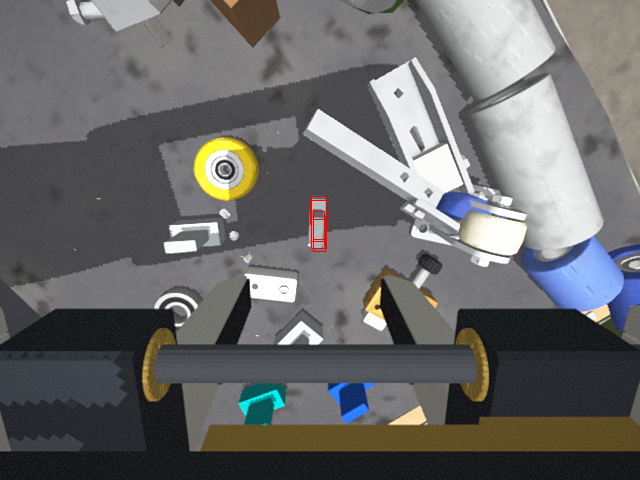

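View pics/t9z.png

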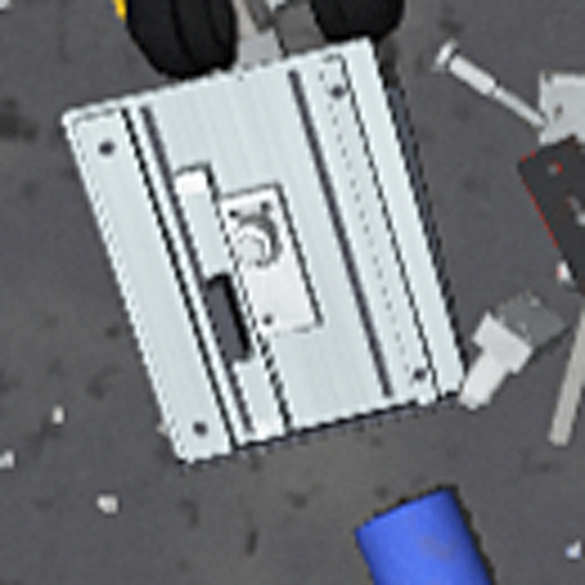

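drive_tool:
  plan:
    - {"claw": 0.45, "linear": [0.1, 0.15, 5], "angular": [0, 0, 0]}
    - {"claw": 0.45, "linear": [0, 0, 5], "angular": [0, 0, 0]}
    - {"claw": 0.45, "linear": [0, 0, 3], "angular": [0, 0, 0]}
    - {"claw": 0.6, "linear": [0, 0, 1], "angular": [0, 0, 0]}
    - {"claw": 1, "linear": [0, 0, 0], "angular": [0, 0, 0]}
    - {"claw": 1, "linear": [0, 0, 0], "angular": [0, 0, 0]}
    - {"claw": 1, "linear": [0, 0, 0], "angular": [0, 0, 0]}
    - {"claw": 1, "linear": [0, 0, 0], "angular": [0, 0, 0]}
    - {"claw": 1, "linear": [0, 0, 0], "angular": [0, 0, 0]}
  newtons: 25

```text
t: 15.45
tool_pos: [0.5484, -0.3433, 0.032]
orientation: [2.937, 1.109, 0.007]
force: [-0.0, 0.6, 6.6]
opening: 0.01
```

drive_tool:
  plan:
    - {"claw": 1, "linear": [0, 0, 0], "angular": [0, 0, 0]}
    - {"claw": 1, "linear": [0, 0, 0], "angular": [0, 0, 0]}

```text
t: 15.7
tool_pos: [0.5484, -0.3433, 0.032]
orientation: [2.937, 1.109, 0.006]
force: [-0.5, 0.4, 6.2]
opening: 0.0098
```

drive_tool:
  plan:
    - {"claw": 1, "linear": [0, 0, -2], "angular": [0, 0, 0]}
    - {"claw": 1, "linear": [0, 0, -4], "angular": [0, 0, 0]}
    - {"claw": 1, "linear": [0, 0, -6], "angular": [0, 0, 0]}
    - {"claw": 1, "linear": [0, 0, -2], "angular": [0, 0, 0]}

```text
t: 16.2
tool_pos: [0.5492, -0.3444, 0.177]
orientation: [2.933, 1.107, 0.011]
force: [0.3, -0.0, -1.8]
opening: 0.0098
```

```bash
python3 st.py g2;  python3 - <<'E'
import cv2
a=cv2.imread("pics/g2.png"); cv2.imwrite("pics/g2y.png",cv2.resize(a[220:460,200:440],None,fx=2.5,fy=2.5))
E
```

```text
16.2 0.009817318925744938 [-0.64052259  0.27039739  1.40556548  0.00238845  1.45574904  0.20815625]
tcp in bed [-0.0796 -0.465   0.153 ] F bed [-0.5 -0.1 -1.7] T bed [-0.03  0.12  0.03]
[-5.72572183 24.11162316 27.93712065]
```

View pics/g2.png

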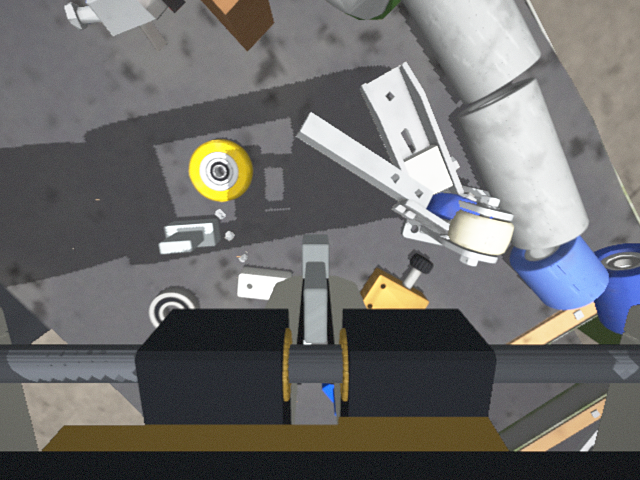

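View pics/g2y.png

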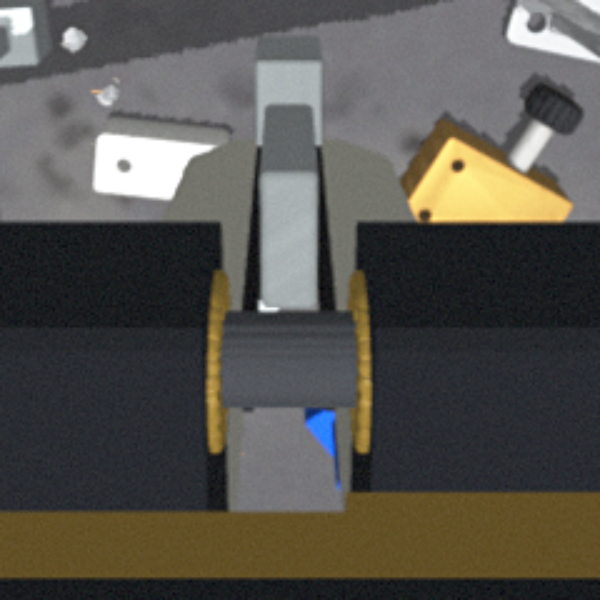

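```bash
python3 - <<'E'
from gd import *
w=pickle.load(open("g2.pkl","rb"))
s,p,Rm=cur()
im=cv2.resize(w["pixels"][220:460,200:440,::-1],None,fx=2.5,fy=2.5)
for dz,col in((.032,(0,0,255)),(.024,(0,255,0))):
  for v,e in (box(-.022,.022,-.007,.007,0,.024),box(-.013,.013,-.005,.005,.024,.06)):
    X=p+(v*[1,-1,-1]+[0,0,dz])@Rm.T; uv=(proj(w,X)-[200,220])*2.5
    for a,b in e: cv2.line(im,tuple(int(q) for q in uv[a]),tuple(int(q) for q in uv[b]),col,1)
cv2.imwrite("pics/g2o.png",im)
st=(.5774,.1395,np.radians(13.06))
n=bedR(st[2])
a,b=plan(p,Rm,[.45,-.16,.22],down(np.radians(27)),5,1)
# contact-calibrated: straightedge y 26 <-> tcp y .0281 ; gauge y=43 -> .0451
tgt=bed(*st,[[.035,.0451,.12]])[0]; print(tgt)
plan(a,b,tgt,bedtool(st[2]),9,1)
E
```

```text
[{"claw":1,"linear":[0.95,-4.08,-0.88],"angular":[0.1,-0.1,2.9]},
{"claw":1,"linear":[0.74,-4.12,-0.87],"angular":[0.1,-0.1,2.9]},
{"claw":1,"linear":[0.53,-4.16,-0.87],"angular":[0.1,0,2.9]},
{"claw":1,"linear":[0.32,-4.18,-0.86],"angular":[0.1,-0.1,2.8]},
{"claw":1,"linear":[0.11,-4.19,-0.84],"angular":[0.2,0,2.9]}]
[0.54870656 0.17914147 0.19554857]
[{"claw":1,"linear":[2.69,-2.86,0.28],"angular":[-0.3,2.8,1.5]},
{"claw":1,"linear":[2.59,-2.93,0.39],"angular":[-0.3,2.8,1.5]},
{"claw":1,"linear":[2.49,-3,0.5],"angular":[-0.4,2.8,1.5]},
{"claw":1,"linear":[2.39,-3.07,0.59],"angular":[-0.4,2.7,1.5]},
{"claw":1,"linear":[2.28,-3.13,0.68],"angular":[-0.3,2.7,1.5]},
{"claw":1,"linear":[2.16,-3.2,0.77],"angular":[-0.4,2.8,1.5]},
{"claw":1,"linear":[2.04,-3.26,0.85],"angular":[-0.3,2.7,1.6]},
{"claw":1,"linear":[1.9,-3.31,0.93],"angular":[-0.4,2.8,1.5]},
{"claw":1,"linear":[1.76,-3.37,1],"angular":[-0.3,2.7,1.6]}]
```

View pics/g2o.png

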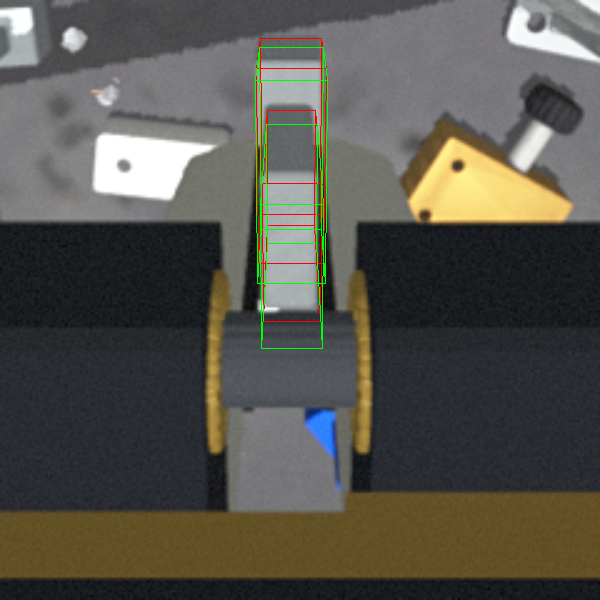

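```bash
python3 - <<'E'
from gd import *
s,p,Rm=cur()
st=(.5774,.1395,np.radians(13.06))
a,b=plan(p,Rm,[.45,-.16,.24],down(np.radians(27)),5,1)
tgt=bed(*st,[[.035,.0451,.14]])[0]; print(tgt)
plan(a,b,tgt,bedtool(st[2]),9,1)
E
```

```text
[{"claw":1,"linear":[0.95,-4.07,-1.28],"angular":[0.1,-0.1,2.9]},
{"claw":1,"linear":[0.74,-4.12,-1.27],"angular":[0.1,-0.1,2.9]},
{"claw":1,"linear":[0.53,-4.15,-1.27],"angular":[0.1,0,2.9]},
{"claw":1,"linear":[0.32,-4.18,-1.26],"angular":[0.1,-0.1,2.8]},
{"claw":1,"linear":[0.11,-4.19,-1.24],"angular":[0.2,0,2.9]}]
[0.54047282 0.17723148 0.21367473]
[{"claw":1,"linear":[2.6,-2.88,0.3],"angular":[-0.3,2.8,1.5]},
{"claw":1,"linear":[2.5,-2.95,0.4],"angular":[-0.3,2.8,1.5]},
{"claw":1,"linear":[2.4,-3.02,0.51],"angular":[-0.4,2.8,1.5]},
{"claw":1,"linear":[2.29,-3.09,0.6],"angular":[-0.4,2.7,1.5]},
{"claw":1,"linear":[2.18,-3.15,0.69],"angular":[-0.3,2.7,1.5]},
{"claw":1,"linear":[2.07,-3.21,0.77],"angular":[-0.4,2.8,1.5]},
{"claw":1,"linear":[1.94,-3.26,0.85],"angular":[-0.3,2.7,1.6]},
{"claw":1,"linear":[1.81,-3.32,0.91],"angular":[-0.4,2.8,1.5]},
{"claw":1,"linear":[1.67,-3.38,0.98],"angular":[-0.3,2.7,1.6]}]
```

drive_tool:
  plan:
    - {"claw": 1, "linear": [1, -4.1, -1.3], "angular": [0.1, -0.1, 2.9]}
    - {"claw": 1, "linear": [0.7, -4.1, -1.3], "angular": [0.1, -0.1, 2.9]}
    - {"claw": 1, "linear": [0.5, -4.2, -1.3], "angular": [0.1, 0, 2.9]}
    - {"claw": 1, "linear": [0.3, -4.2, -1.3], "angular": [0.1, -0.1, 2.8]}
    - {"claw": 1, "linear": [0.1, -4.2, -1.2], "angular": [0.2, 0, 2.9]}
    - {"claw": 1, "linear": [2.6, -2.9, 0.3], "angular": [-0.3, 2.8, 1.5]}
    - {"claw": 1, "linear": [2.5, -3, 0.4], "angular": [-0.3, 2.8, 1.5]}
    - {"claw": 1, "linear": [2.4, -3, 0.5], "angular": [-0.4, 2.8, 1.5]}
    - {"claw": 1, "linear": [2.3, -3.1, 0.6], "angular": [-0.4, 2.7, 1.5]}
    - {"claw": 1, "linear": [2.2, -3.1, 0.7], "angular": [-0.3, 2.7, 1.5]}
    - {"claw": 1, "linear": [2, -3.2, 0.8], "angular": [-0.4, 2.8, 1.5]}
    - {"claw": 1, "linear": [1.9, -3.2, 0.8], "angular": [-0.3, 2.7, 1.6]}

```text
t: 17.75
tool_pos: [0.516, 0.1045, 0.2136]
orientation: [-3.024, -0.428, -0.508]
force: [0.0, -0.6, -1.5]
opening: 0.0098
```

drive_tool:
  plan:
    - {"claw": 1, "linear": [1.8, -3.3, 0.9], "angular": [-0.4, 2.8, 1.5]}
    - {"claw": 1, "linear": [1.7, -3.4, 1], "angular": [-0.3, 2.7, 1.6]}
    - {"claw": 1, "linear": [0, 0, 0], "angular": [0, 0, 0]}
    - {"claw": 1, "linear": [0, 0, 0], "angular": [0, 0, 0]}

```text
t: 18.25
tool_pos: [0.5362, 0.1782, 0.2086]
orientation: [-2.998, -0.342, -0.649]
force: [0.6, 0.5, -1.4]
opening: 0.0096
```

```bash
python3 st.py g3; python3 - <<'E'
from gd import *
s,p,Rm=cur()
st=(.5774,.1395,np.radians(13.06))
plan(p,Rm,bed(*st,[[.035,.0451,.075]])[0],bedtool(st[2]),3,1)
E
```

```text
18.25 0.009587356705105712 [ 0.22493275 -0.38973019  2.04371732  0.00880241  1.06061006  1.5662209 ]
tcp in bed [0.0293 0.047  0.1371] F bed [ 0.   0.3 -1.6] T bed [-0.01  0.44  0.01]
[-0.36809418  0.53336047 -0.14268958]
[{"claw":1,"linear":[0.19,0.06,2.08],"angular":[-0.1,0.2,-0.1]},
{"claw":1,"linear":[0.19,0.06,2.08],"angular":[-0.1,0.1,0]},
{"claw":1,"linear":[0.18,0.05,2.08],"angular":[-0.1,0.2,-0.1]}]
```

View pics/g3.png

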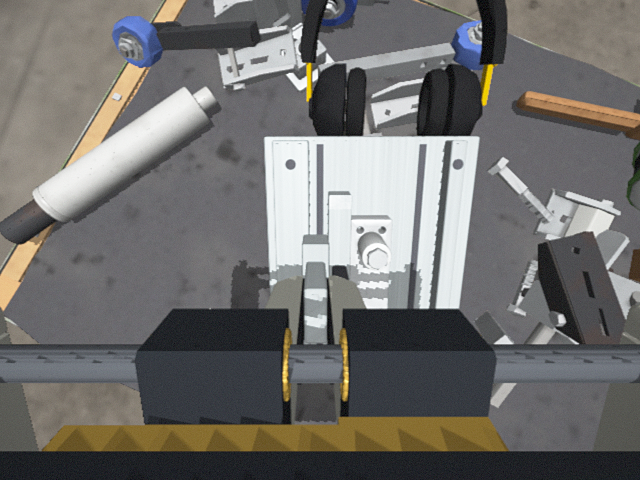

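drive_tool:
  plan:
    - {"claw": 1, "linear": [0.2, 0.05, 2.1], "angular": [-0.1, 0.2, -0.1]}
    - {"claw": 1, "linear": [0.2, 0.05, 2.1], "angular": [-0.1, 0.1, 0]}
    - {"claw": 1, "linear": [0.2, 0.05, 2], "angular": [-0.1, 0.2, 0]}
    - {"claw": 1, "linear": [0, 0, 0], "angular": [0, 0, 0]}

```text
t: 18.8
tool_pos: [0.5672, 0.1829, 0.1541]
orientation: [-3.001, -0.339, -0.662]
force: [0.2, -0.5, -0.4]
opening: 0.0099
```

```bash
python3 st.py g4
```

```text
18.8 0.009910639998523589 [ 0.2248746  -0.25326426  2.04044978  0.00205823  0.91992527  1.57002196]
tcp in bed [0.0345 0.0446 0.0744] F bed [-0.  -0.5 -0.4] T bed [0.06 0.37 0.03]
[-0.01971387  0.1058386  -0.18641611]
```

View pics/g4z.png

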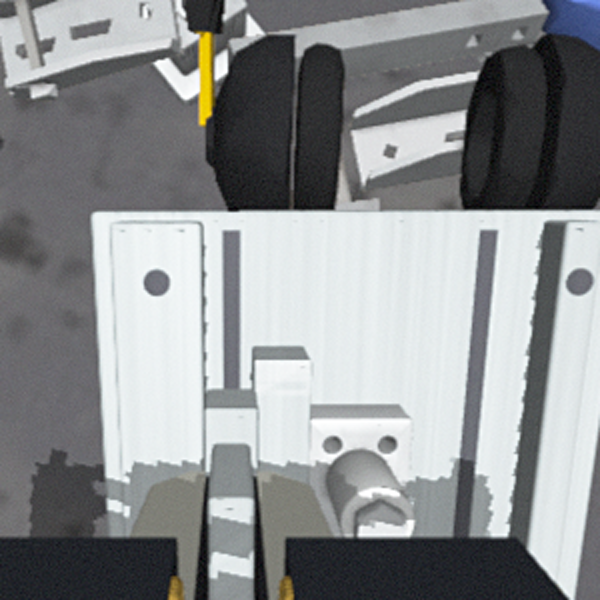

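drive_tool:
  plan:
    - {"claw": 1, "linear": [0, -0.05, 1], "angular": [0, 0.1, -0.2]}
    - {"claw": 1, "linear": [0, 0, 0.7], "angular": [0, 0, 0]}
    - {"claw": 1, "linear": [0, 0, 0], "angular": [0, 0, 0]}

```text
t: 19.23
tool_pos: [0.5745, 0.1865, 0.14]
orientation: [-2.998, -0.346, -0.669]
force: [-0.1, 0.5, -0.8]
opening: 0.0101
```

```bash
python3 st.py g5
```

```text
19.225 0.01005706235340774 [ 2.28258318e-01 -2.17018626e-01  2.03827565e+00  1.40354276e-03
  8.81341427e-01  1.56856695e+00]
tcp in bed [0.0358 0.0464 0.0584] F bed [-0.3  0.5 -0.7] T bed [ 0.03  0.45 -0.01]
[-0.06967707 -0.15258039  0.09318098]
```

View pics/g5z.png

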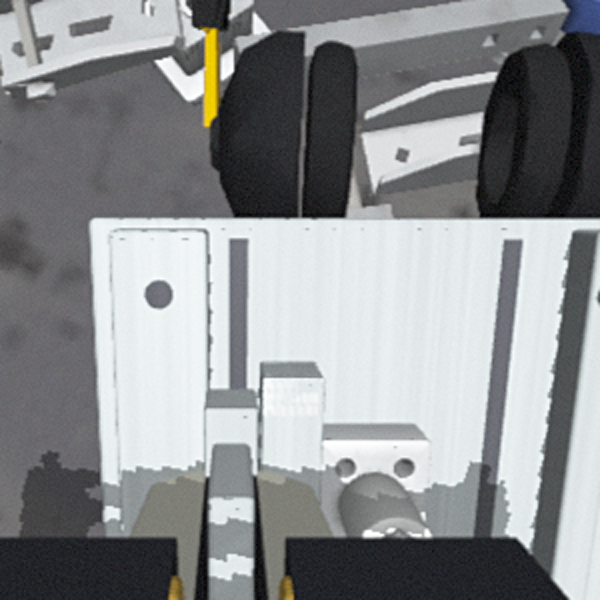

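drive_tool:
  plan:
    - {"claw": 1, "linear": [0, 0.1, 0], "angular": [0, 0, 0]}
    - {"claw": 1, "linear": [0, 0, 0.6], "angular": [0, 0, 0]}
    - {"claw": 1, "linear": [0, 0, 0], "angular": [0, 0, 0]}
    - {"claw": 1, "linear": [0, 0, 0], "angular": [0, 0, 0]}

```text
t: 19.77
tool_pos: [0.5775, 0.1862, 0.1352]
orientation: [-2.998, -0.346, -0.67]
force: [-0.8, -0.3, -0.8]
opening: 0.0099
```

```bash
python3 st.py g6
```

```text
19.775 0.009854162214447591 [ 0.22608357 -0.20388435  2.0367155   0.00268083  0.86898827  1.56574027]
tcp in bed [0.0363 0.0454 0.0528] F bed [-1.1 -0.1 -0.4] T bed [-0.01  0.43  0.01]
[-0.0718544  -0.19746954  0.09440555]
```

View pics/g6z.png

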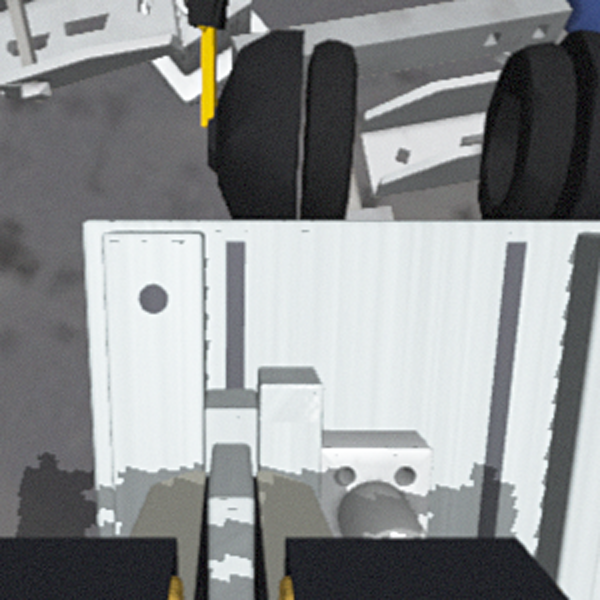

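drive_tool:
  plan:
    - {"claw": 1, "linear": [0, 0.03, 0.5], "angular": [0, 0, 0]}
    - {"claw": 1, "linear": [0, 0, 0.5], "angular": [0, 0, 0]}
    - {"claw": 1, "linear": [0, 0, 0], "angular": [0, 0, 0]}

```text
t: 20.2
tool_pos: [0.5815, 0.1867, 0.1254]
orientation: [-2.998, -0.346, -0.669]
force: [0.0, 0.6, -1.8]
opening: 0.0101
```

```bash
python3 st.py g7
```

```text
20.2 0.010057182710418678 [ 0.22539287 -0.17939128  2.03420556  0.00307407  0.84795402  1.56491607]
tcp in bed [0.0358 0.0451 0.0422] F bed [-0.6  0.6 -1.7] T bed [ 0.01  0.41 -0.01]
[-0.06996856 -0.1432043   0.08837447]
```

View pics/g7z.png

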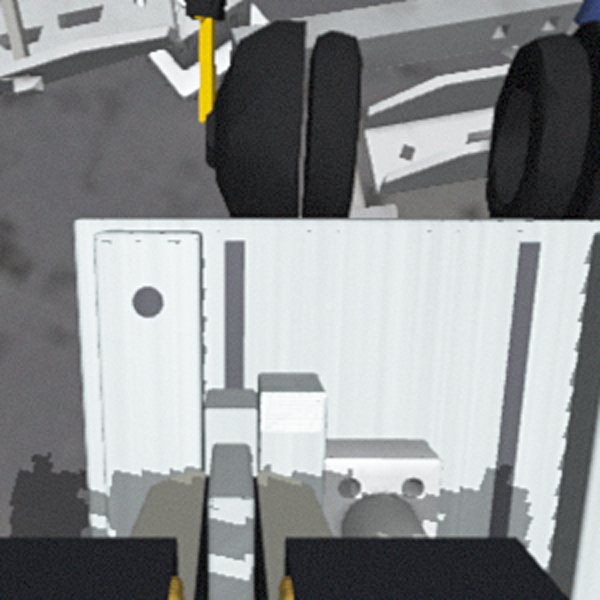

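drive_tool:
  plan:
    - {"claw": 1, "linear": [0, 0, 0.4], "angular": [0, 0, 0]}
    - {"claw": 1, "linear": [0, 0, 0.4], "angular": [0, 0, 0]}
    - {"claw": 1, "linear": [0, 0, 0], "angular": [0, 0, 0]}

```text
t: 20.62
tool_pos: [0.5849, 0.1876, 0.1184]
orientation: [-2.998, -0.346, -0.669]
force: [-0.1, 0.1, -0.8]
opening: 0.0097
```

```bash
python3 st.py
```

```text
20.625 0.009720534689286126 [ 0.22543408 -0.16048195  2.03130461  0.00311574  0.83156057  1.5648596 ]
tcp in bed [0.0361 0.0451 0.0344] F bed [-0.4  0.2 -0.7] T bed [-0.    0.52  0.03]
[-0.07073911 -0.16527021  0.09002778]
```

drive_tool:
  plan:
    - {"claw": 1, "linear": [0, 0, 0.15], "angular": [0, 0, 0]}
    - {"claw": 1, "linear": [0, 0, 0.15], "angular": [0, 0, 0]}
    - {"claw": 1, "linear": [0, 0, 0.1], "angular": [0, 0, 0]}
    - {"claw": 1, "linear": [0, 0, 0], "angular": [0, 0, 0]}

```text
t: 21.12
tool_pos: [0.5867, 0.188, 0.117]
orientation: [-2.998, -0.346, -0.671]
force: [-17.3, -4.5, 16.7]
opening: 0.0097
```

```bash
python3 st.py g8
```

```text
21.125 0.009715939163384466 [ 0.22565794 -0.15384972  2.02845587  0.00288544  0.82685007  1.56489034]
tcp in bed [0.0372 0.0452 0.0323] F bed [-9.1 -0.5 22.7] T bed [-0.11  2.   -0.03]
[-0.06573006 -0.21833467  0.10826546]
```

drive_tool:
  plan:
    - {"claw": 1, "linear": [0, 0, -0.2], "angular": [0, 0, 0]}
    - {"claw": 1, "linear": [0, 0, 0], "angular": [0, 0, 0]}
    - {"claw": 0.72, "linear": [0, 0, 0], "angular": [0, 0, 0]}
    - {"claw": 0.72, "linear": [0, 0, 0], "angular": [0, 0, 0]}
    - {"claw": 0.72, "linear": [0, 0, 0], "angular": [0, 0, 0]}
    - {"claw": 0.72, "linear": [0, 0, 0], "angular": [0, 0, 0]}
    - {"claw": 0.72, "linear": [0, 0, -2], "angular": [0, 0, 0]}
    - {"claw": 0.72, "linear": [0, 0, -4], "angular": [0, 0, 0]}
    - {"claw": 0.72, "linear": [0, 0, -5], "angular": [0, 0, 0]}
    - {"claw": 0.72, "linear": [0, 0, 0], "angular": [0, 0, 0]}

```text
t: 22.42
tool_pos: [0.5422, 0.1776, 0.2228]
orientation: [-2.994, -0.346, -0.683]
force: [0.3, 0.3, -0.1]
opening: 0.0262
```

```bash
python3 st.py g9; python3 - <<'E'
from h import *
from plant import read_camera
s,p,Rm=cur()
c=read_camera("top"); save(c,"t9b"); cv2.imwrite("pics/t9bz.png",cv2.resize(c["pixels"][150:280,170:300,::-1],None,fx=4.5,fy=4.5,interpolation=cv2.INTER_CUBIC))
c=read_camera("scene"); save(c,"s9b"); cv2.imwrite("pics/s9bz.png",cv2.resize(c["pixels"][165:250,210:330,::-1],None,fx=6,fy=6,interpolation=cv2.INTER_CUBIC))
E
```

```text
22.425 0.026204145419720992 [ 0.22499073 -0.40179607  2.03309401  0.00291255  1.06138065  1.56497633]
tcp in bed [0.0404 0.0451 0.1475] F bed [ 0.3  0.2 -0.2] T bed [-0.04  0.32 -0.  ]
[-0.07172275 -0.72133704  0.10029641]
```

View pics/g9z.png

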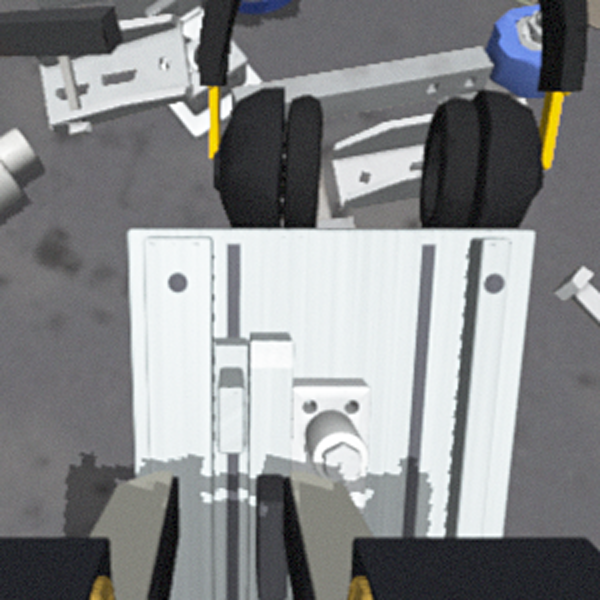

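View pics/s9bz.png

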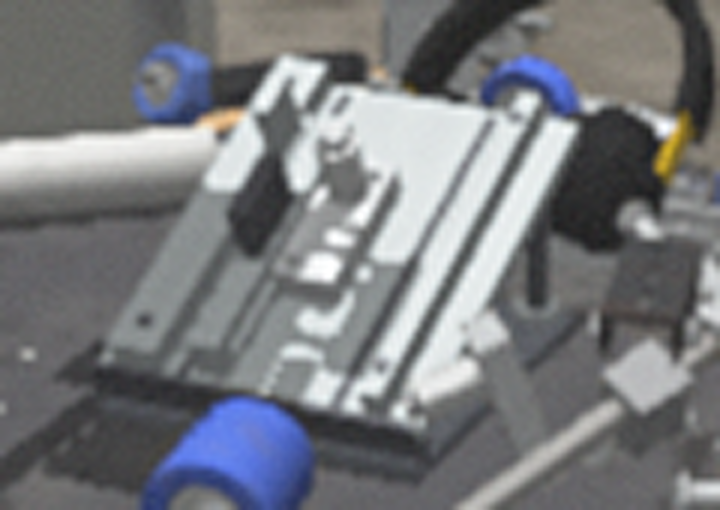

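```bash
python3 - <<'E'
from h import *
import pickle
w=pickle.load(open("g9.pkl","rb"))
yaw=np.radians(13.06); sh=bedR(yaw)[:,1]*.0021
st=(.5774+sh[0],.1395+sh[1],yaw)
im=cv2.resize(w["pixels"][140:290,240:400,::-1],None,fx=5,fy=5,interpolation=cv2.INTER_CUBIC)
raw=im.copy()
draw(w,st,im,[240,140],5,(0,200,0))
for bx in (box(.0145,.0585,.036,.050,0,.024),box(.0235,.0495,.038,.048,.024,.06),box(-.098,.062,.017,.035,0,.024)):
    v,e=bx; uv=(proj(w,bed(*st,v))-[240,140])*5
    for a,b in e: cv2.line(im,tuple(int(q) for q in uv[a]),tuple(int(q) for q in uv[b]),(0,0,255),1)
cv2.imwrite("pics/g9o.png",im); cv2.imwrite("pics/g9r.png",raw)
E
```

```text
(no output)
```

View pics/g9o.png

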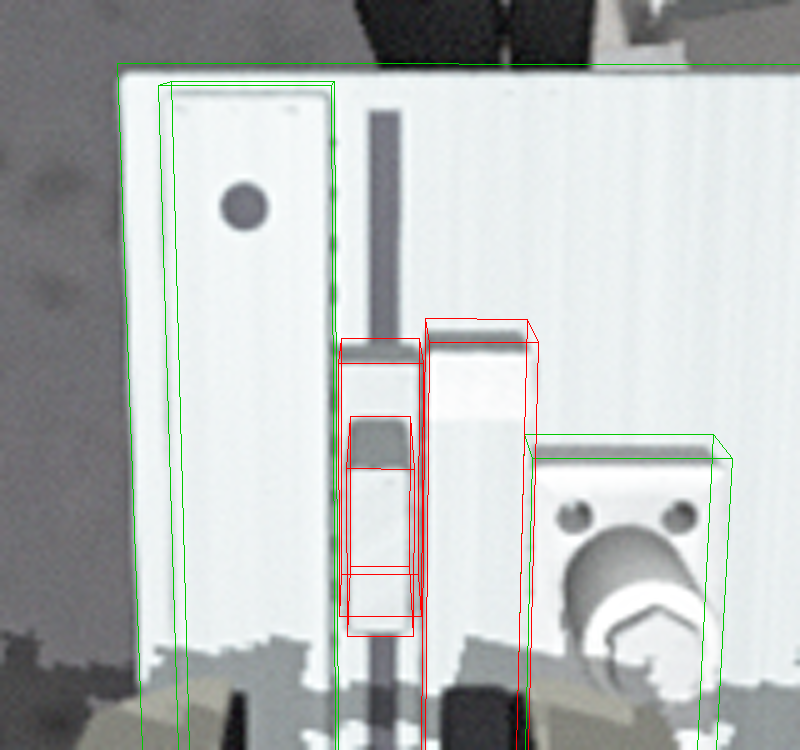

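View pics/g9r.png

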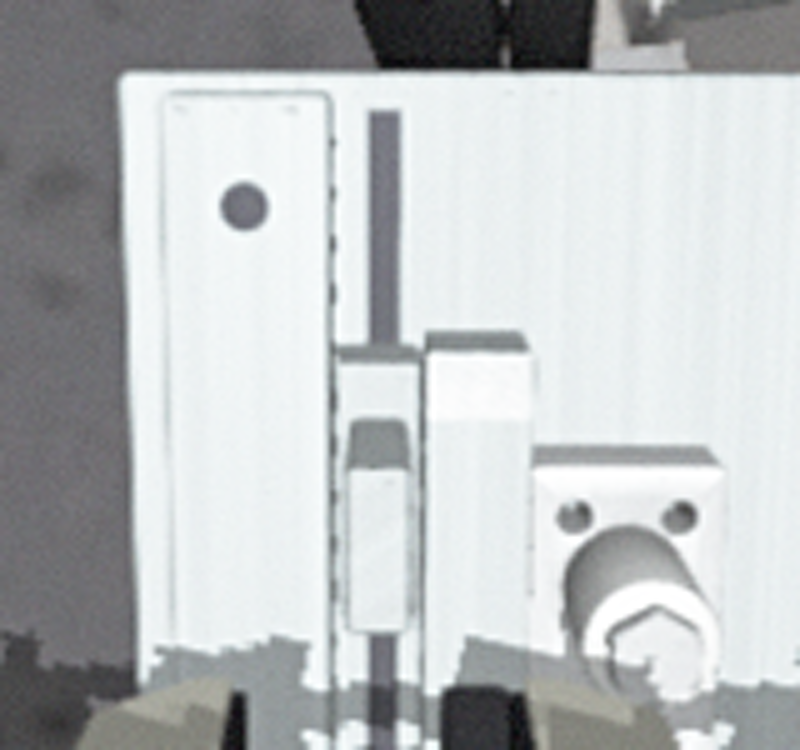

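```bash
python3 -c "
from plant import *
print(close_job())"
```

```text
the job is handed in; nothing more can be done
None
```

The job is handed in at about 22.5 s of the 61 s allowed. The straightedge is against the block's left face and the 14 mm gauge is standing in the gap. No verdict came back, so what follows rests on my own checks.

- **Straightedge:** I laid it in the left-hand gap with its middle at about x = -18 mm on the bed. I pressed it onto the bed and pushed it against the block until the side force reached about 16 N, then let go. In the wrist picture after release, its edge lies along the block's left face and parallel to it.
- **Gauge:** The wide stop bar is on the left, so the gap is 16 mm and the 14 mm gauge is the right one. I lowered it at about x = +36 mm with no side force. It met the bed with the tool at 32.3 mm, against 32.0 mm when I gripped it on the trolley.
- **Final check:** A drawn outline of the expected parts matches the last wrist picture to within about 2 mm, with the gauge down, upright and square. The gripper was about 15 cm clear of the bed and read no force.

**Disagreements and unknowns:**
- **Cameras:** They differed by up to 5 mm on where the stand is. I corrected this using the contact against the block.
- **Gripping the gauge:** I felt an unexplained upward force of about 6 N. The gauge looked slightly pitched while held but upright once released.
- **Bystanders:** I kept the gripper clear of the nylon and slide blocks. I did not measure their positions again at the end.

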